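# Fill the empty flask cell and snap the cap on

### The arm

A 6-joint arm with a two-finger parallel gripper is mounted at the origin on the work surface. World frame = base frame: x ahead of the robot, y to its left, z up, the work surface at z = 0. Lengths are in m, angles in rad, forces in N, time in s.
With the tool pointing down it reaches from about 0.35 to 0.775 m from the base axis. Payload 7.3 kg.
Tool frame: the origin (TCP) lies at the very end of the fingers, on their centre line; the grasp point (between the pads) lies 19 mm behind it (arm.grip_point_offset is the distance from the TCP to the grasp point, in m); y points along the fingers, z is the direction in which the jaws open and shut, and the axes are right-handed (so a half turn about y gives the same grasp; the last joint's range is limited). The gripper opens to 92 mm and grips with 3 to 60 N. Pads are 19 mm wide; open, the fingers measure 130 mm over their backs; the gripper's body (75 mm by 190 mm) begins 47 mm behind the grasp point.
Start: joints at [-1.459, 0.342, 1.524, -0, 1.275, -0.146], TCP at [0.134, -0.508, 0.227] pointing down, gripper open.
Joint ranges: [-2.53, 2.53], [-0.77, 2.02], [0.04, 2.7], [-1, 4.14], [0.28, 2.66], [-3.11, 3.11]. Speed limits (rad/s): [2.57, 2.57, 3.14, 3.14, 3.14, 3.14].

### API

Orientations are given as a unit quaternion [x, y, z, w].
In Python, from rig import arm, cams, workorder gives the robot as it stands. The module is installed in compiled form; this text tells all that it offers.
- The arm moves only by the tool arm_command, never from a script. Its argument "commands" is a list of rows, each a list of 5 numbers: the shift along the tool's x, y, z in m, then the turn about the tool's y in rad, then the finger opening in m, from 0 to 0.0918. A call has 1 to 8 rows; each row shifts and turns the commanded pose from where the row before left it, along the tool's axes as they then stand; what a row does not reach is not made up. A row lasts 1/12 s, in which the tool goes at most 41.7 mm and 7.16 degrees, less where a joint would pass 70% of its speed; a pose out of reach is approached as far as the arm can. A call with a gripper value outside its range is refused whole. The fingers move at their own pace and stop on an object; the grip force is fixed at half the most. Time passes only in rows, so rows that do not move let the fingers close. It gives the time, the measured TCP pose, the force and the opening at its end, in the units of the state.
- arm.read_state(): the state, without advancing time (a new reading comes with each control period).
- cams.snapshot(name): name is "side" or "top"; returns a dict with "img" (420x560x3 uint8, red, green, blue), "vfov" (degrees; the focal length in pixels is half the picture's height over the tangent of half this angle, whatever the lens; pixels are square), "cx", "cy" (the principal point, pixels), "position" and "orientation" of the camera in the world. Camera axes: x right, y up, looking along -z (the intrinsics and any distortion apply to the point x, -y, -z); pixel columns grow to the right and rows downward; lengths in m; the calibration is good to about 2 mm. A picture is of the moment at which its call begins. There is no depth.
- workorder.finish_job(): hands the job in, once; it reports no verdict.
The state is a dict: "time_s": time; "qpos": joint angles; "dq": joint speeds; "joint_torque": joint torques, N m; "tool_pos": TCP position; "tcp_rot": TCP orientation; "wrist_force": force on the tool from outside, world axes, zero at the start; "torque": the same for the moment, N m; "grip_width": finger opening in m.
Only numpy, scipy, OpenCV 4.12 (cv2) and the standard library are available. Lean on these libraries where they do the work, as an engineer would, in place of code of your own. Each camera call takes 0.05 s, during which the arm holds its last target.

### The job

The wooden flask carrier on the counter has one empty cell: stand the open flask upright in it and let go. Then set the loose black cap on that flask's neck, press it straight down until it clicks, and keep pressing after the click so that it is squeezed fully home on the flask's shoulder; finish while still holding the cap pressed down, do not let go. Leave the closed flasks, mug, pot lid, tea tin and jar where they are.

Things in the scene. Friction and masses are not known exactly. Their poses are not given: they have to be found in the camera images.
- carrier: flask carrier: fixed wooden block, 86 mm (x) by 320 mm (y) by 45 mm high, with four round cells in a row along its own y, 76 mm apart, each 59 mm in diameter, 3 mm chamfer, 37 mm deep (floor 8 mm above the counter). Three cells hold closed flasks, one is empty; which one changes. Origin: centre of its underside, z up
- carrier_hole0 (a point): centre of the mouth of cell 0 of the carrier, 45 mm above the counter; cells are numbered from the carrier's -y end to its +y end (own y = -114 mm)
- carrier_hole1 (a point): centre of the mouth of cell 1 of the carrier, 45 mm above the counter; cells are numbered from the carrier's -y end to its +y end (own y = -38 mm)
- carrier_hole2 (a point): centre of the mouth of cell 2 of the carrier, 45 mm above the counter; cells are numbered from the carrier's -y end to its +y end (own y = 38 mm)
- carrier_hole3 (a point): centre of the mouth of cell 3 of the carrier, 45 mm above the counter; cells are numbered from the carrier's -y end to its +y end (own y = 114 mm)
- flask: the open flask, standing loose beside the carrier: steel cylinder 56 mm in diameter, 120 mm tall to its flat shoulder (3 mm chamfer at the foot), with a bare metal neck of 28 mm diameter rising 25.5 mm more; 145.5 mm tall over all, 0.3 to 0.55 kg. Origin: centre of its underside, z up its axis
- cap: the open flask's loose black snap cap, standing on the counter open end down: plain cylinder 50 mm in diameter, 32 mm tall, closed flat top, about 70 g, opening 36 mm wide with four sprung claws inside. Round: any yaw will do. Origin: centre of its rim (open lower end), z up through the closed top; fully home it lies on the flask's shoulder
- seal (a joint): how far the sprung seal inside the cap is squeezed, in m: 0 free, about 0.001 clicked on and let go, 0.0025 with the rim pressed on the shoulder; it pushes back with 1 N plus 4 N per mm
- flask_1: a closed steel flask, 56 mm in diameter, its black cap already on, 152.5 mm tall over all; it stands in one of the carrier's cells and is to be left there. Origin: centre of its underside, z up
- flask_2: a closed steel flask, 56 mm in diameter, its black cap already on, 152.5 mm tall over all; it stands in one of the carrier's cells and is to be left there. Origin: centre of its underside, z up
- flask_3: a closed steel flask, 56 mm in diameter, its black cap already on, 152.5 mm tall over all; it stands in one of the carrier's cells and is to be left there. Origin: centre of its underside, z up
- mug: bystander: white mug, 66 mm in diameter, 85 mm tall, between the robot and the carrier. Origin: centre of its underside
- pot_lid: bystander: flat steel pot lid, 74 mm in diameter with a small knob, 22 mm tall (far wider and flatter than the cap), in front of the carrier. Origin: centre of its underside
- tea_tin: bystander: tin, 72 mm in diameter, 110 mm tall, to the right of the carrier. Origin: centre of its underside
- sugar_jar: bystander: glass jar, 70 mm in diameter, 100 mm tall, to the left of the carrier. Origin: centre of its underside
- flask_shoulder (a point): middle of the open flask's shoulder, 120 mm up its axis, where the cap's rim comes to rest. The neck (top edge chamfered 3 mm) carries a bead of 33 mm diameter 12 mm above this point, over which the cap snaps
- cap_top (a point): centre of the cap's flat top, 32 mm above its rim. On the neck the claws meet the bead with the rim about 7 mm above the shoulder; pushing on takes up to about 12 N, then the force drops (the click, rim about 4 mm up), then the sprung seal inside pushes back, from 2.5 mm up: about 11 N hold the rim down on the shoulder. Let go, it creeps up to about 1.5 mm

How it is judged:
By the outcome, as a careful person would: the job done as asked, in the order asked, and still so for the second after the job is handed in, while the arm keeps its last pose, push and grip.
It also fails if it takes over 64 s, if anything falls off the work surface, if the arm or the gripper's body presses on something with over 40 N, if the wrist force passes 120 N, or if a joint passes its speed limit or range.

## Working session

There is one attempt and no reset: what is moved stays moved. The work goes in short steps, Python scripts to look and compute and a tool call to move; the robot and the scene stay as the last step left them, time stands still between calls to the robot, and variables do not carry over. Pictures are saved under pics/ and viewed, and the job is handed in when it is done.

Besides the shell and the picture viewer there is one more tool, called after ">>>" as name([rows], argument=value, ...), one row to a line, values as JSON. arm_command: Moves the arm, as the interface text tells. Its arguments: {"type":"object","properties":{"commands":{"type":"array"}},"required":["commands"]}

```bash
mkdir -p pics; python3 - <<'E'
from rig import arm,cams,workorder
import cv2
s=arm.read_state()
print(s)
for n in ("top","side"):
    d=cams.snapshot(n)
    cv2.imwrite(f"pics/{n}0.png",d["img"][:,:,::-1])
    print(n,{k:v for k,v in d.items() if k!="img"})
E
```

```text
{'time_s': 0.0, 'qpos': array([-1.45901825e+00,  3.42718028e-01,  1.52505161e+00, -5.19615115e-05,
        1.27537546e+00, -1.46014309e-01]), 'dq': array([ 0.00093028,  0.00040805, -0.00140347,  0.00104749, -0.00015918,
       -0.00040822]), 'joint_torque': array([-3.66559207e-04, -4.31246674e+01, -2.44221514e+01,  7.17030955e-02,
        5.60436992e-02, -9.59831391e-05]), 'tool_pos': array([ 0.13379851, -0.50723112,  0.22603532]), 'tcp_rot': array([-0.09090467,  0.70178908, -0.7006909 ,  0.09088832]), 'wrist_force': array([-0.3173678 ,  0.42424208, -0.03692145]), 'torque': array([-0.04920731, -0.01649977,  0.01672749]), 'grip_width': 0.09198851737886002}
top {'vfov': 43.00053760669936, 'cx': 280.2027580368244, 'cy': 214.14996412591972, 'position': array([3.39887894e-01, 1.48230987e-04, 1.38136481e+00]), 'orientation': array([-0.04287128,  0.05204134,  0.71281641, -0.69810208])}
side {'vfov': 52.57362093665169, 'cx': 275.005370305501, 'cy': 209.80810202001098, 'position': array([0.38442797, 0.65061206, 0.6936143 ]), 'orientation': array([-0.05094558,  0.41565511,  0.90163181, -0.10814556])}
```

View pics/top0.png

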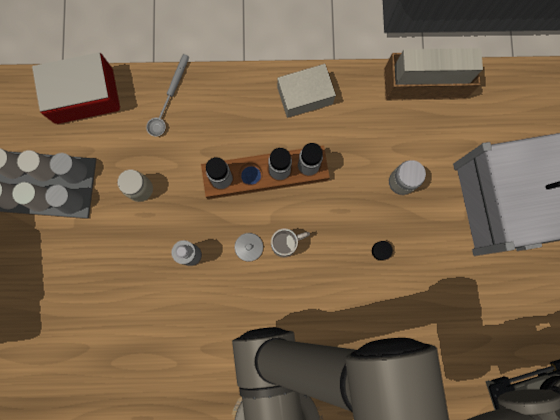

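View pics/side0.png

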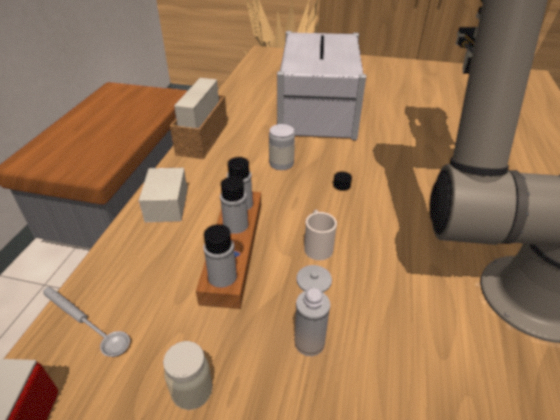

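```bash
cat > h.py <<'E'
import numpy as np,cv2
from scipy.spatial.transform import Rotation as R
def K(d):
    h=d["img"].shape[0]; f=h/2/np.tan(np.radians(d["vfov"])/2); return f,d["cx"],d["cy"]
def px2w(d,u,v,z):
    f,cx,cy=K(d); r=R.from_quat(d["orientation"]).apply([(u-cx)/f,-(v-cy)/f,-1])
    p=d["position"]; return p+r*(z-p[2])/r[2]
def w2px(d,P):
    f,cx,cy=K(d); c=R.from_quat(d["orientation"]).inv().apply(np.asarray(P,float)-d["position"])
    return np.stack([cx+f*c[...,0]/-c[...,2],cy+f*c[...,1]/c[...,2]],-1)
def ring(d,c,r,n=72):
    a=np.linspace(0,2*np.pi,n,endpoint=False)
    return w2px(d,np.stack([c[0]+r*np.cos(a),c[1]+r*np.sin(a),np.full(n,c[2])],-1))
def crop(d,u0,v0,u1,v1,k,name,rings=()):
    im=cv2.resize(d["img"][v0:v1,u0:u1,::-1],None,fx=k,fy=k,interpolation=cv2.INTER_CUBIC).copy()
    for c,r,col in rings:
        q=((ring(d,c,r)+0.5-[u0,v0])*k).astype(int)
        for x in q[::1]: cv2.circle(im,tuple(int(t) for t in x),1,col,-1)
    cv2.imwrite("pics/"+name,im)
E
python3 - <<'E'
from rig import cams
from h import *
import pickle
t=cams.snapshot("top");s=cams.snapshot("side");pickle.dump((t,s),open("snap0.pkl","wb"))
crop(t,160,130,350,270,4,"t1.png"); crop(t,340,225,420,275,8,"t2.png")
crop(s,180,140,370,370,3,"s1.png")
print("f",K(t),K(s))
for (n,d) in(("t",t),("s",s)): print(n,R.from_quat(d["orientation"]).as_matrix())
E
```

```text
f (np.float64(533.1087235086413), 280.2027580368244, 214.14996412591972) (np.float64(425.14907785501634), 275.005370305501, 209.80810202001098)
t [[-0.02163108  0.99077508 -0.13377904]
 [-0.9996994  -0.01989037  0.01433478]
 [ 0.01154163  0.1340489   0.99090751]]
s [[-0.97141817  0.15266338 -0.18177081]
 [-0.23736653 -0.63107074  0.73851665]
 [-0.0019658   0.7605548   0.64927076]]
```

View pics/t1.png

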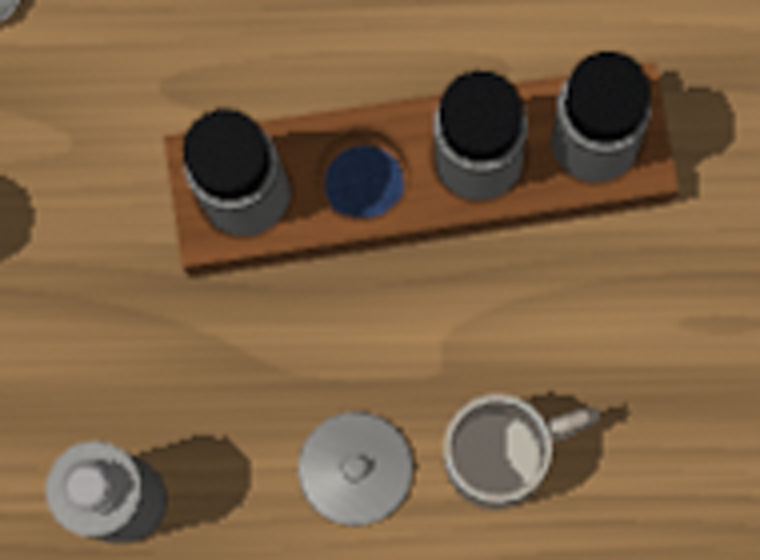

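View pics/t2.png

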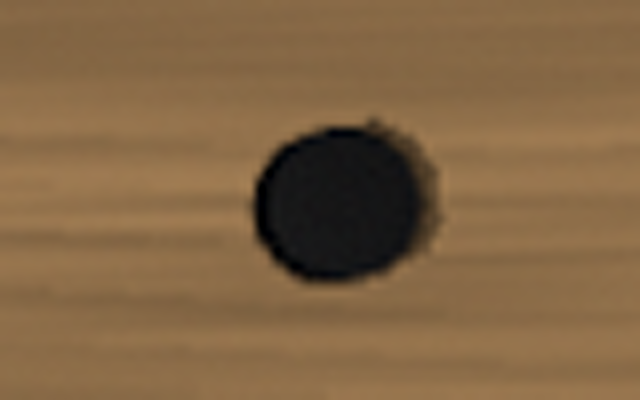

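View pics/s1.png

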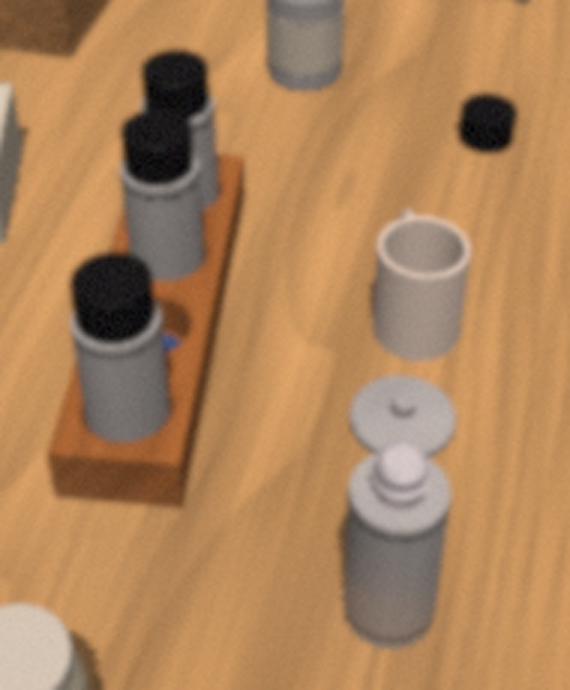

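```bash
python3 - <<'E'
from h import *
import pickle
t,s=pickle.load(open("snap0.pkl","rb"))
def T(x,y,u0=160,v0=130,k=4): return (u0+(x+.5)/k-.5,v0+(y+.5)/k-.5)
S=lambda x,y:T(x,y,180,140,3)
p=lambda d,uv,z:np.round(px2w(d,*uv,z),4)
print("shoulder t",p(t,T(93,490),.12),"s",p(s,S(399,492),.12))
print("neck t",p(t,T(86,484),.1455),"s",p(s,S(402,463),.1455))
print("hole t",p(t,T(363,175),.045))
for c in [(165,136),(655,66),(677,193),(186,265)]: print("corner",p(t,T(*c),.045))
print("corners s",[p(s,S(*c),.045) for c in [(54,456),(183,460),(243,158)]])
for c in [(227,154),(481,116),(606,97)]: print("capped",p(t,T(*c),.1525))
for c in [(112,283),(157,138),(175,77)]: print("capped s",p(s,S(*c),.1525))
print("cap t",p(t,T(341,205,340,225,8),.032),"s",p(s,S(487,112),.032))
E
```

```text
shoulder t [0.4244 0.2135 0.12  ] s [0.428  0.2153 0.12  ]
neck t [0.4262 0.2133 0.1455] s [0.4277 0.2155 0.1455]
hole t [0.6269 0.0547 0.045 ]
corner [0.6548 0.1809 0.045 ]
corner [ 0.6949 -0.1342  0.045 ]
corner [ 0.6113 -0.1456  0.045 ]
corner [0.5709 0.1677 0.045 ]
corners s [array([0.6528, 0.1826, 0.045 ]), array([0.5717, 0.1663, 0.045 ]), array([ 0.6162, -0.1434,  0.045 ])]
capped [0.6179 0.13   0.1525]
capped [ 0.638  -0.0197  0.1525]
capped [ 0.6481 -0.0938  0.1525]
capped s [0.6233 0.1267 0.1525]
capped s [ 0.6423 -0.0195  0.1525]
capped s [ 0.6526 -0.0941  0.1525]
cap t [ 0.4246 -0.2761  0.032 ] s [ 0.4297 -0.2727  0.032 ]
```

```bash
python3 - <<'E'
from h import *
import pickle
from scipy.optimize import least_squares
t,s=pickle.load(open("snap0.pkl","rb"))
g=cv2.cvtColor(t["img"],cv2.COLOR_RGB2GRAY).astype(float)
for u in (5,40,130,200,270,340,375): # counter edge
    col=g[50:75,u-3:u+4].mean(1); d=np.abs(np.diff(col)); i=d.argmax(); print(u,50+i+.5,end=' | ')
print()
def T(x,y,u0=160,v0=130,k=4): return (u0+(x+.5)/k-.5,v0+(y+.5)/k-.5)
S=lambda x,y:T(x,y,180,140,3)
rt=[("c",(-43,160,45),T(165,136)),("c",(43,-160,45),T(655,66)),("c",(-43,-160,45),T(677,193)),("c",(-43,160,45),T(186,265)),
 ("c",(0,38,45),T(363,175)),("c",(0,114,160.5),T(227,154)),("c",(0,-38,160.5),T(481,116)),("c",(0,-114,160.5),T(606,97)),
 ("f",(0,0,120),T(93,490)),("f",(0,0,145.5),T(86,484)),("k",(0,0,32),T(341,205,340,225,8))]
rt[0]=("c",(43,160,45),T(165,136))
rs=[("c",(43,160,45),S(54,456)),("c",(-43,160,45),S(183,460)),("c",(-43,-160,45),S(243,158)),
 ("c",(0,114,160.5),S(112,283)),("c",(0,-38,160.5),S(157,138)),("c",(0,-114,160.5),S(175,77)),
 ("f",(0,0,120),S(399,492)),("f",(0,0,145.5),S(402,463)),("k",(0,0,32),S(487,112))]
def proj(d,P,o,rv,k1):
    d=dict(d); d["position"]=d["position"]+o; d["orientation"]=(R.from_rotvec(rv)*R.from_quat(d["orientation"])).as_quat()
    q=w2px(d,P); f,cx,cy=K(d); n=(q-[cx,cy])/f; return n*(1+k1*(n@n))*f+[cx,cy]
def wp(x,b,l):
    l=np.array(l)/1000
    if b=="c": return R.from_euler('z',x[2]).apply(l)+[x[0],x[1],0]
    if b=="f": return l+[x[3],x[4],0]
    return l+[x[5],x[6],0]
def fun(x,full=False):
    r=[]
    for rr,d,i in((rt,t,7),(rs,s,14)):
        for b,l,uv in rr: r.append(proj(d,wp(x,b,l),x[i:i+3],x[i+3:i+6],x[i+6])-uv)
    r=np.concatenate(r)/0.5
    if full:return r*.5
    pr=np.concatenate([np.r_[x[i:i+3]/.0015,x[i+3:i+6]/.002,x[i+6]/.1] for i in(7,14)])
    return np.r_[r,pr]
x0=np.zeros(21);x0[:7]=[.633,.017,.127,.427,.214,.427,-.275]
r=least_squares(fun,x0); x=r.x
C=np.linalg.inv(r.jac.T@r.jac); 
print(np.round(x,4)); print("sd",np.round(np.sqrt(np.diag(C))[:7],4)); print(np.round(fun(x,True).reshape(-1,2),2).tolist())
print("hole2",wp(x,"c",(0,38,45)))
E
```

```text
5 63.5 | 40 64.5 | 130 62.5 | 200 60.5 | 270 59.5 | 340 58.5 | 375 58.5 | 
[ 6.353e-01  1.720e-02  1.361e-01  4.262e-01  2.144e-01  4.269e-01
 -2.796e-01  6.000e-04 -3.000e-04  1.600e-03 -6.000e-04 -1.300e-03
  1.900e-03 -1.691e-01 -6.000e-04  3.000e-04  2.200e-03 -1.800e-03
 -1.700e-03 -2.600e-03 -2.612e-01]
sd [0.0019 0.002  0.0028 0.0017 0.0019 0.0022 0.0026]
[[0.08, 0.64], [0.06, -0.33], [0.19, 0.05], [-0.74, 0.92], [-0.18, -0.17], [-0.3, -0.39], [0.15, -0.62], [0.72, -0.61], [0.0, -0.21], [-0.09, 0.58], [0.15, 0.02], [-0.39, -0.62], [-0.28, 2.06], [0.36, 0.74], [0.49, 0.04], [0.12, -1.36], [0.2, -1.31], [-0.1, -0.21], [-0.15, 0.07], [-0.07, 0.25]]
hole2 [0.63016582 0.05482604 0.045     ]
```

```bash
cat > h2.py <<'E'
from h import *
# k1 and pose corrections
FIT={"t":(np.array([.0006,-.0003,.0016]),np.array([-.0006,-.0013,.0019]),-.169),"s":(np.array([-.0006,.0003,.0022]),np.array([-.0018,-.0017,-.0026]),-.261)}
def proj(d,P,fit):
    o,rv,k1=fit; P=np.atleast_2d(P)
    d=dict(d); d["position"]=d["position"]+o; d["orientation"]=(R.from_rotvec(rv)*R.from_quat(d["orientation"])).as_quat()
    q=w2px(d,P); f,cx,cy=K(d); n=(q-[cx,cy])/f; return n*(1+k1*(n**2).sum(1,keepdims=True))*f+[cx,cy]
def over(d,fit,u0,v0,u1,v1,k,name,polys=()):
    im=cv2.resize(np.ascontiguousarray(d["img"][v0:v1,u0:u1,::-1]),None,fx=k,fy=k,interpolation=cv2.INTER_CUBIC)
    for P,col in polys:
        q=(proj(d,P,fit)+.5-[u0,v0])*k-.5
        cv2.polylines(im,[np.round(q*8).astype(np.int32)],False,col,1,cv2.LINE_AA,3)
    cv2.imwrite("pics/"+name,im)
def circ(x,y,z,r):
    a=np.linspace(0,2*np.pi,61); return np.stack([x+r*np.cos(a),y+r*np.sin(a),0*a+z],-1)
def carrier(x,y,yaw,z=.045):
    c=np.array([[43,160],[-43,160],[-43,-160],[43,-160],[43,160]])/1000
    return np.c_[c@R.from_euler('z',yaw).as_matrix()[:2,:2].T+[x,y],np.full(5,z)]
def cell(x,y,yaw,l): return x-l*np.sin(yaw),y+l*np.cos(yaw)
E
cat > ov.py <<'E'
from h2 import *
import pickle,sys
t,s=pickle.load(open("snap0.pkl","rb"))
cx,cy,yaw,fx,fy,kx,ky=map(float,sys.argv[1:8])
P=[(carrier(cx,cy,yaw),(0,255,0)),(carrier(cx,cy,yaw,0),(0,160,0)),(circ(fx,fy,.12,.028),(0,0,255)),(circ(fx,fy,.1455,.014),(0,0,255)),(circ(fx,fy,0,.028),(0,0,255)),(circ(kx,ky,.032,.025),(255,255,0)),(circ(kx,ky,0,.025),(255,255,0))]
P.append((circ(*cell(cx,cy,yaw,.038),.045,.0325),(255,0,255)))
for l in(.114,-.038,-.114): P.append((circ(*cell(cx,cy,yaw,l),.1605,.025),(255,255,0)))
over(t,FIT["t"],160,130,350,270,4,sys.argv[8]+"t.png",P)
over(t,FIT["t"],340,225,420,275,8,sys.argv[8]+"t2.png",P)
over(s,FIT["s"],180,140,370,370,3 if 0 else 2.6,sys.argv[8]+"s.png",P)
E
python3 ov.py .6353 .0172 .1361 .4262 .2144 .4269 -.2796 a
```

```text
(no output)
```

View pics/at.png

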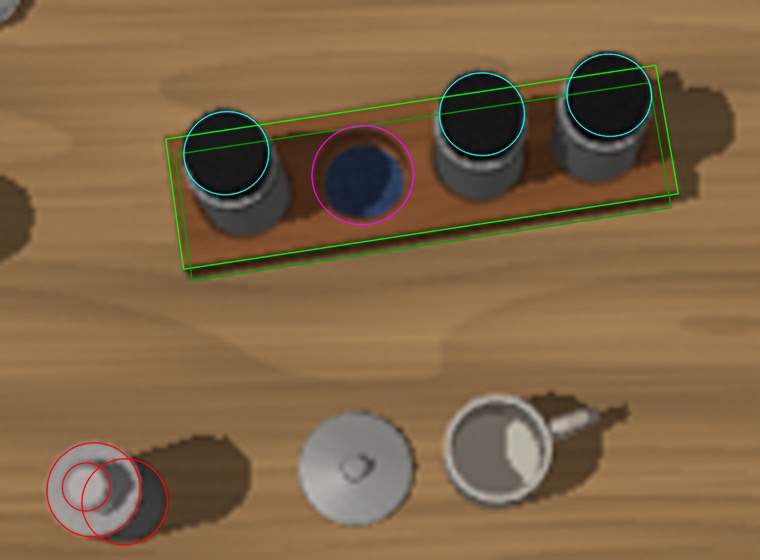

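View pics/as.png

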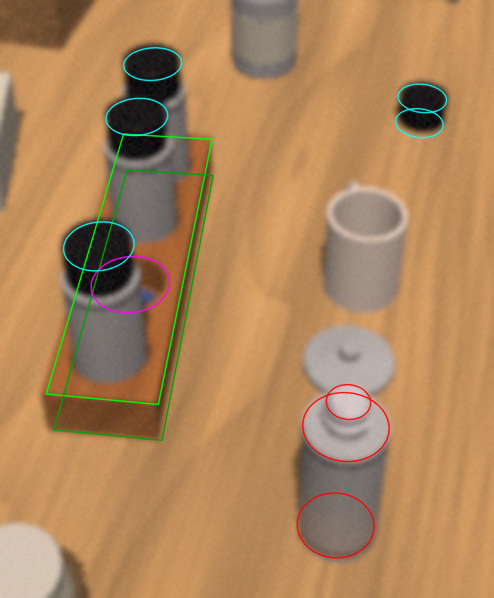

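View pics/at2.png

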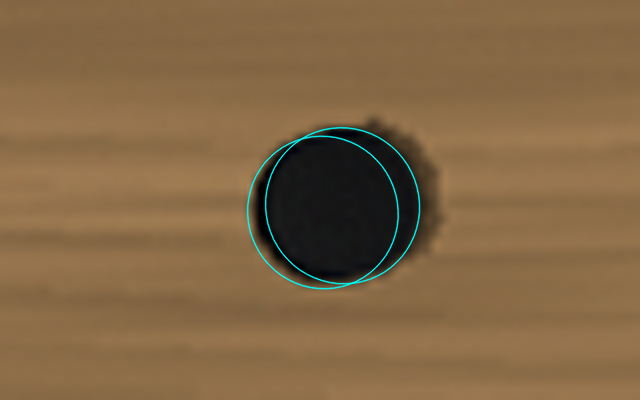

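```bash
cat > plan.py <<'E'
# usage: plan.py x y z yaw_deg_of_jaw(or n)
from rig import arm; import numpy as np,sys
from scipy.spatial.transform import Rotation as R
s=arm.read_state(); M=R.from_quat(s["tcp_rot"]).as_matrix(); p=s["tool_pos"]
print("t",round(s["time_s"],2),"tcp",np.round(p,4),"q",np.round(s["qpos"],2),"F",np.round(s["wrist_force"],1),"w",round(s["grip_width"],4))
print("tool x",np.round(M[:,0],3),"y",np.round(M[:,1],3),"z(jaw)",np.round(M[:,2],3),"jaw yaw",round(np.degrees(np.arctan2(M[1,2],M[0,2])),2))
if len(sys.argv)>3:
    d=np.array([float(a) for a in sys.argv[1:4]])-p; print("world d",np.round(d,4),"tool shift mm",np.round(1000*M.T@d,1))
E
python3 plan.py .42 -.28 .22
```

```text
t 0.2 tcp [ 0.1338 -0.5074  0.2263] q [-1.46  0.34  1.52 -0.    1.28 -0.15] F [ 0.4 -0.3 -0.1] w 0.0919
tool x [-0.967 -0.255 -0.   ] y [-0.     0.001 -1.   ] z(jaw) [ 0.255 -0.967 -0.001] jaw yaw -75.23
world d [ 0.2862  0.2274 -0.0063] tool shift mm [-334.7    6.5 -147. ]
```

>>> arm_command([
  [0,0,0,-0.12,0.0918],
  [0,0,0,-0.12,0.0918],
  [0,0,0,-0.12,0.0918],
  [0,0,0,-0.12,0.0918],
  [0,0,0,-0.12,0.0918],
  [0,0,0,-0.12,0.0918],
  [0,0,0,-0.12,0.0918],
  [0,0,0,-0.12,0.0918],
])

```text
time_s: 0.87
tool_pos: [0.1339, -0.5075, 0.2265]
tcp_rot: [-0.406, 0.579, -0.579, 0.406]
wrist_force: [-0.9, 0.1, -0.1]
grip_width: 0.0919
```

>>> arm_command([
  [0,0,0,-0.12,0.0918],
  [0,0,0,-0.12,0.0918],
  [0,0,0,-0.12,0.0918],
  [0,0,0,-0.12,0.0918],
  [0,0,0,-0.006,0.0918],
])

```text
time_s: 1.28
tool_pos: [0.1338, -0.5076, 0.2265]
tcp_rot: [-0.533, 0.465, -0.464, 0.533]
wrist_force: [0.1, 0.4, -0.2]
grip_width: 0.0917
```

```bash
python3 plan.py .45 -.28 .22
```

```text
t 1.28 tcp [ 0.1338 -0.5076  0.2265] q [-1.46  0.34  1.52 -0.    1.28 -1.6 ] F [ 0.1  0.4 -0.2] w 0.0917
tool x [ 0.137 -0.991 -0.   ] y [-0.  0. -1.] z(jaw) [ 0.991  0.137 -0.   ] jaw yaw 7.87
world d [ 0.3162  0.2276 -0.0065] tool shift mm [-182.1    6.6  344.4]
```

>>> arm_command([
  [-0.015,0,0.029,0,0.0918],
  [-0.015,0,0.029,0,0.0918],
  [-0.015,0,0.029,0,0.0918],
  [-0.015,0,0.029,0,0.0918],
  [-0.015,0,0.029,0,0.0918],
  [-0.015,0,0.029,0,0.0918],
  [-0.015,0,0.029,0,0.0918],
  [-0.015,0,0.029,0,0.0918],
])

```text
time_s: 1.95
tool_pos: [0.349, -0.3568, 0.2267]
tcp_rot: [0.531, -0.467, 0.467, -0.531]
wrist_force: [-1.3, -1.1, 0.2]
grip_width: 0.092
```

>>> arm_command([
  [-0.015,0,0.029,0,0.0918],
  [-0.015,0,0.029,0,0.0918],
  [-0.015,0,0.029,0,0.0918],
  [-0.015,0,0.029,0,0.0918],
  [0,0,0,0,0.0918],
])

```text
time_s: 2.37
tool_pos: [0.4586, -0.2798, 0.2265]
tcp_rot: [-0.532, 0.465, -0.466, 0.533]
wrist_force: [-0.3, 0.3, 0.5]
grip_width: 0.0916
```

```bash
python3 plan.py .4262 .2144 .22
```

```text
t 2.37 tcp [ 0.4586 -0.2798  0.2265] q [-0.69  0.36  1.49  0.    1.29 -0.83] F [-0.3  0.3  0.5] w 0.0916
tool x [ 0.133 -0.991 -0.001] y [ 0.002  0.001 -1.   ] z(jaw) [0.991 0.133 0.002] jaw yaw 7.66
world d [-0.0324  0.4942 -0.0065] tool shift mm [-494.1    7.1   33.7]
```

>>> arm_command([
  [-0.031,0,0.002,0,0.0918],
  [-0.031,0,0.002,0,0.0918],
  [-0.031,0,0.002,0,0.0918],
  [-0.031,0,0.002,0,0.0918],
  [-0.031,0,0.002,0,0.0918],
  [-0.031,0,0.002,0,0.0918],
  [-0.031,0,0.002,0,0.0918],
  [-0.031,0,0.002,0,0.0918],
])

```text
time_s: 3.03
tool_pos: [0.4373, -0.0342, 0.2267]
tcp_rot: [0.531, -0.467, 0.467, -0.531]
wrist_force: [0.9, -0.5, 0.1]
grip_width: 0.0919
```

>>> arm_command([
  [-0.031,0,0.002,0,0.0918],
  [-0.031,0,0.002,0,0.0918],
  [-0.031,0,0.002,0,0.0918],
  [-0.031,0,0.002,0,0.0918],
  [-0.031,0,0.002,0,0.0918],
  [-0.031,0,0.002,0,0.0918],
  [-0.031,0,0.002,0,0.0918],
  [-0.029,0,0.002,0,0.0918],
])

```text
time_s: 3.7
tool_pos: [0.4207, 0.212, 0.2267]
tcp_rot: [0.531, -0.466, 0.467, -0.531]
wrist_force: [-0.1, -0.2, 0.1]
grip_width: 0.0919
```

```bash
python3 plan.py .4262 .2144 .088; python3 - <<'E'
from rig import cams,arm
from h2 import *
t=cams.snapshot("top");s=cams.snapshot("side")
p=arm.read_state()["tool_pos"]; M=R.from_quat(arm.read_state()["tcp_rot"]).as_matrix()
pl=[(np.array([p+M[:,2]*.046,p-M[:,2]*.046]),(0,255,0))]
over(t,FIT["t"],100,180,260,300,5,"t3.png",pl);over(s,FIT["s"],230,180,400,350,3.5,"s3.png",pl)
E
```

```text
t 3.7 tcp [0.4207 0.212  0.2267] q [ 0.3   0.24  1.66 -0.    1.23  0.17] F [-0.1 -0.2  0.1] w 0.0919
tool x [ 0.129 -0.992  0.   ] y [ 0. -0. -1.] z(jaw) [0.992 0.129 0.   ] jaw yaw 7.43
world d [ 0.0055  0.0024 -0.1387] tool shift mm [ -1.7 138.7   5.7]
```

View pics/t3.png

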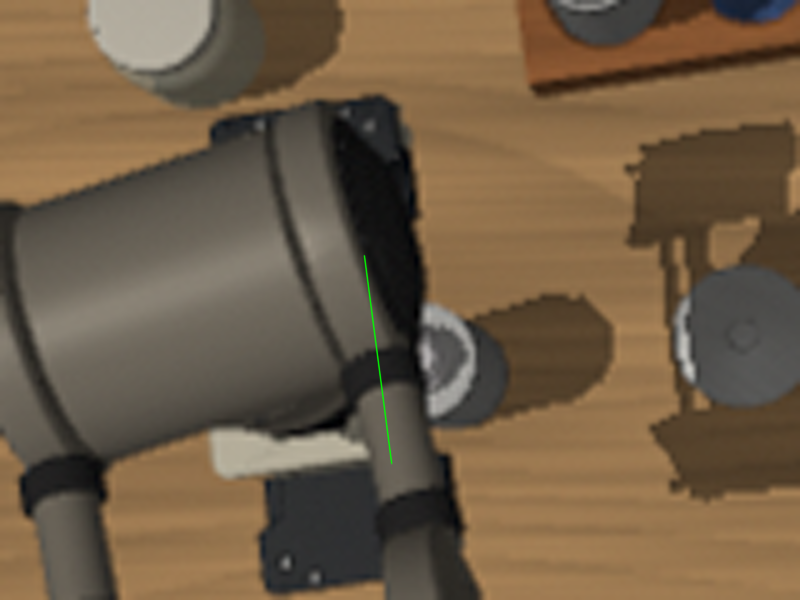

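View pics/s3.png

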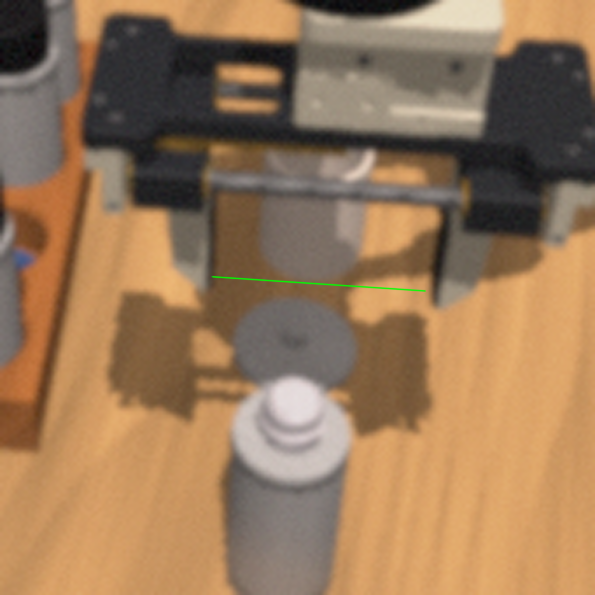

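>>> arm_command([
  [-0.002,0.02,0.006,0,0.0918],
  [0,0.03,0,0,0.0918],
  [0,0.03,0,0,0.0918],
  [0,0,0,0,0.0918],
])

```text
time_s: 4.13
tool_pos: [0.4237, 0.2114, 0.1421]
tcp_rot: [0.535, -0.468, 0.465, -0.528]
wrist_force: [-1.2, -0.0, 0.1]
grip_width: 0.0917
```

```bash
python3 plan.py .4262 .2144 .088; python3 - <<'E'
from rig import cams,arm
from h2 import *
s=cams.snapshot("side")
p=arm.read_state()["tool_pos"]; M=R.from_quat(arm.read_state()["tcp_rot"]).as_matrix()
pl=[(np.array([p+M[:,2]*.046,p-M[:,2]*.046]),(0,255,0))]
over(s,FIT["s"],230,180,400,350,3.5,"s4.png",pl)
E
```

```text
t 4.13 tcp [0.4237 0.2114 0.1421] q [ 0.3   0.35  1.78 -0.    1.03  0.17] F [-1.2 -0.   0.1] w 0.0917
tool x [ 0.13  -0.992  0.002] y [-0.009 -0.004 -1.   ] z(jaw) [ 0.991  0.13  -0.01 ] jaw yaw 7.46
world d [ 0.0025  0.003  -0.0541] tool shift mm [-2.8 54.   3.4]
```

View pics/s4.png

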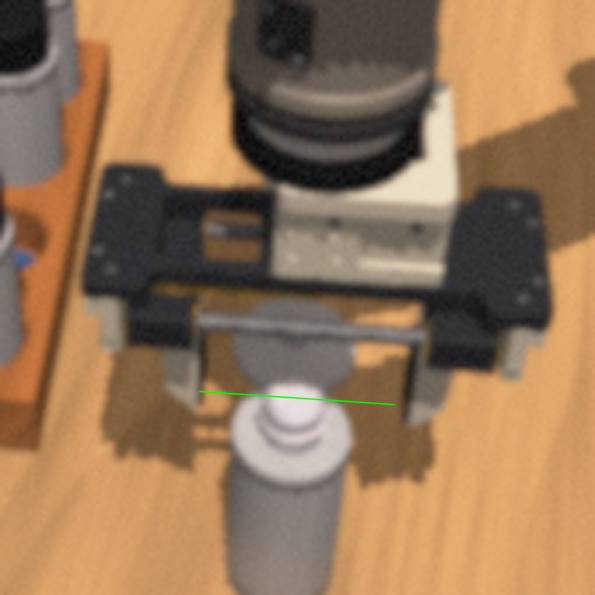

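>>> arm_command([
  [-0.003,0,0.004,0,0.0918],
  [0,0.02,0,0,0.0918],
  [0,0.02,0,0,0.0918],
  [0,0.014,0,0,0.0918],
  [0,0,0,0,0.0918],
  [0,0,0,0,0.0918],
])

```text
time_s: 4.68
tool_pos: [0.4316, 0.2172, 0.0941]
tcp_rot: [-0.531, 0.465, -0.466, 0.532]
wrist_force: [-1.0, 0.0, 0.4]
grip_width: 0.092
```

```bash
python3 plan.py .4262 .2144 .088; python3 - <<'E'
from rig import cams,arm
from h2 import *
s=cams.snapshot("side")
over(s,FIT["s"],230,180,400,350,3.5,"s5.png")
E
```

```text
t 4.68 tcp [0.4316 0.2172 0.0941] q [ 0.31  0.42  1.82 -0.    0.9   0.18] F [-1.   0.   0.4] w 0.092
tool x [ 0.132 -0.991 -0.   ] y [ 0.002  0.    -1.   ] z(jaw) [0.991 0.132 0.002] jaw yaw 7.57
world d [-0.0054 -0.0028 -0.0061] tool shift mm [ 2.   6.1 -5.7]
```

View pics/s5.png

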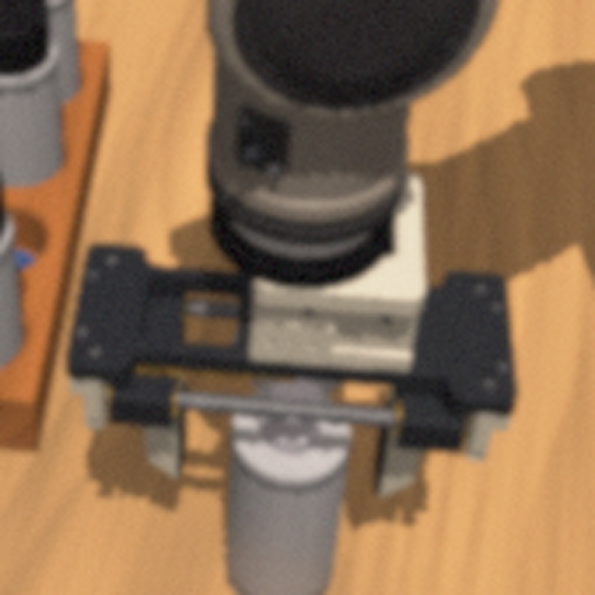

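>>> arm_command([
  [0.002,0.006,-0.005,0,0.0918],
  [0,0,0,0,0.0918],
  [0,0,0,0,0.0918],
  [0,0,0,0,0.0918],
])

```text
time_s: 5.07
tool_pos: [0.4259, 0.2144, 0.0872]
tcp_rot: [-0.532, 0.466, -0.466, 0.532]
wrist_force: [-0.4, -0.1, 0.6]
grip_width: 0.0917
```

```bash
python3 plan.py .4262 .2144 .088
```

```text
t 5.07 tcp [0.4259 0.2144 0.0872] q [ 0.31  0.42  1.84 -0.    0.87  0.17] F [-0.4 -0.1  0.6] w 0.0917
tool x [ 0.133 -0.991 -0.   ] y [ 0.001  0.    -1.   ] z(jaw) [0.991 0.132 0.001] jaw yaw 7.61
world d [ 0.0003 -0.      0.0008] tool shift mm [ 0.1 -0.8  0.3]
```

Exactly there. Close.

>>> arm_command([
  [0,0,0,0,0.05],
  [0,0,0,0,0.05],
  [0,0,0,0,0.05],
  [0,0,0,0,0.05],
  [0,0,0,0,0.05],
  [0,0,0,0,0.05],
  [0,0,0,0,0.05],
])

```text
time_s: 5.65
tool_pos: [0.4261, 0.2145, 0.0868]
tcp_rot: [-0.532, 0.465, -0.466, 0.532]
wrist_force: [0.8, 1.0, -0.2]
grip_width: 0.0556
```

>>> arm_command([
  [0,-0.01,0,0,0.05],
  [0,-0.015,0,0,0.05],
  [0,-0.02,0,0,0.05],
  [0,-0.02,0,0,0.05],
  [0,-0.005,0,0,0.05],
  [0,0,0,0,0.05],
])

```text
time_s: 6.15
tool_pos: [0.4261, 0.2146, 0.1573]
tcp_rot: [-0.532, 0.465, -0.466, 0.533]
wrist_force: [-0.2, 0.5, -4.0]
grip_width: 0.0555
```

```bash
python3 plan.py .6302 .0548 .155; python3 - <<'E'
from rig import cams,arm
from h2 import *
s=cams.snapshot("side");t=cams.snapshot("top")
over(s,FIT["s"],230,150,400,370,2.7,"s6.png")
over(t,FIT["t"],100,180,260,300,5,"t6.png")
E
```

```text
t 6.15 tcp [0.4261 0.2146 0.1573] q [ 0.31  0.33  1.76 -0.    1.06  0.17] F [-0.2  0.5 -4. ] w 0.0555
tool x [ 0.133 -0.991 -0.   ] y [ 0.002  0.    -1.   ] z(jaw) [0.991 0.133 0.002] jaw yaw 7.62
world d [ 0.2041 -0.1598 -0.0023] tool shift mm [185.4   2.6 181.1]
```

View pics/s6.png

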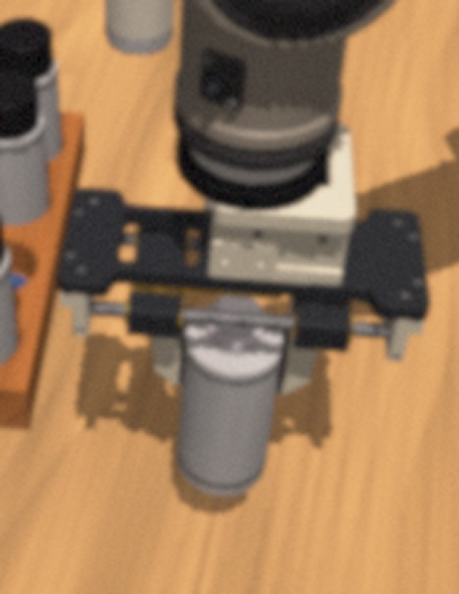

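>>> arm_command([
  [0,-0.015,0,0,0.05],
  [0.02,-0.015,0,0,0.05],
  [0.03,0,0,0,0.05],
  [0.03,0,0,0,0.05],
  [0.03,0,0,0,0.05],
  [0.03,0,0,0,0.05],
  [0.025,0,0,0,0.05],
  [0.02,0,0,0,0.05],
])

```text
time_s: 6.92
tool_pos: [0.4494, 0.0292, 0.185]
tcp_rot: [0.533, -0.467, 0.465, -0.531]
wrist_force: [0.4, 1.2, -4.3]
grip_width: 0.0555
```

>>> arm_command([
  [0,0,0.015,0,0.05],
  [0,0,0.025,0,0.05],
  [0,0,0.03,0,0.05],
  [0,0,0.03,0,0.05],
  [0,0,0.03,0,0.05],
  [0,0,0.03,0,0.05],
  [0,0,0.02,0,0.05],
  [0,0,0,0,0.05],
])

```text
time_s: 7.58
tool_pos: [0.6311, 0.0552, 0.1833]
tcp_rot: [0.532, -0.466, 0.465, -0.532]
wrist_force: [-0.8, 0.1, -4.2]
grip_width: 0.0554
```

>>> arm_command([
  [0,0,0,0,0.05],
  [0,0,0,0,0.05],
  [0,0,0,0,0.05],
])

```text
time_s: 7.83
tool_pos: [0.6274, 0.0549, 0.1858]
tcp_rot: [0.533, -0.466, 0.465, -0.532]
wrist_force: [0.2, 0.9, -4.4]
grip_width: 0.0557
```

```bash
python3 plan.py .6302 .0548 .155; python3 - <<'E'
from rig import cams,arm
from h2 import *
s=cams.snapshot("side");t=cams.snapshot("top")
over(s,FIT["s"],160,120,330,290,3.5,"s7.png")
over(t,FIT["t"],170,100,340,230,4.5,"t7.png")
E
```

```text
t 7.83 tcp [0.6274 0.0549 0.1858] q [-0.03  0.57  1.27 -0.    1.3  -0.17] F [ 0.2  0.9 -4.4] w 0.0557
tool x [ 0.133 -0.991 -0.   ] y [-0.002 -0.    -1.   ] z(jaw) [ 0.991  0.133 -0.002] jaw yaw 7.62
world d [ 0.0028 -0.0001 -0.0308] tool shift mm [ 0.4 30.8  2.9]
```

View pics/s7.png

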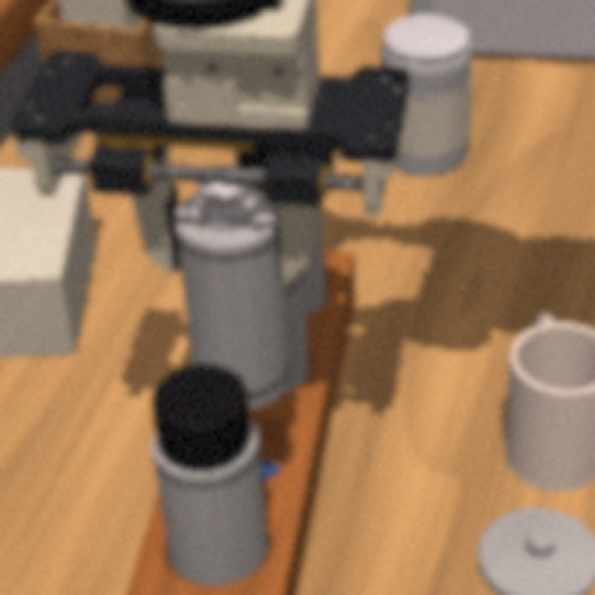

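View pics/t7.png

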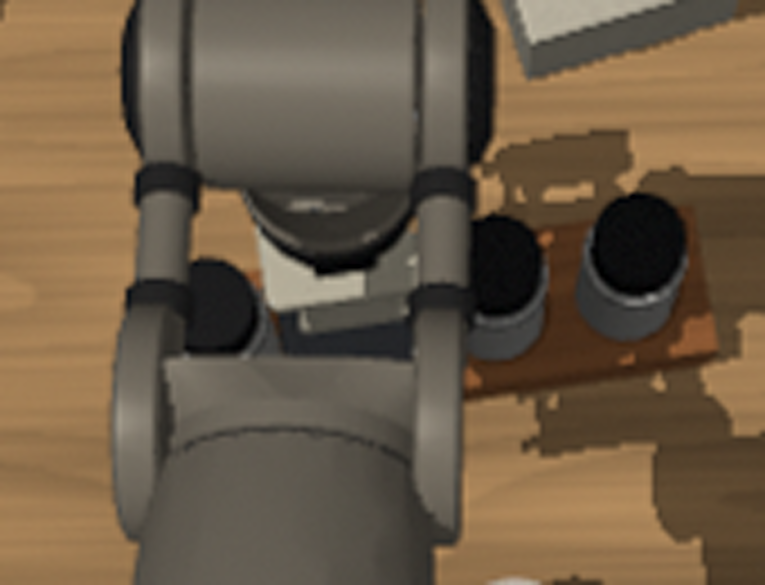

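```bash
python3 - <<'E'
from rig import cams,arm
from h2 import *
s=cams.snapshot("side")
p=arm.read_state()["tool_pos"]; b=p[2]-.0868
print(p)
pl=[(circ(p[0],p[1],b,.028),(0,0,255)),(circ(p[0],p[1],b+.003,.028),(0,0,255)),(circ(p[0],p[1],b+.12,.028),(0,0,255))]
c=(.6353,.0172,.1361)
pl+=[(carrier(*c),(0,255,0)),(circ(*cell(*c,.114),.1605,.025),(255,255,0)),(circ(*cell(*c,.114),.128,.028),(255,255,0)),(circ(*cell(*c,.038),.045,.0325),(255,0,255))]
over(s,FIT["s"],190,150,280,270,6,"s8.png",pl)
E
```

```text
[0.62805655 0.05482395 0.18694848]
```

View pics/s8.png

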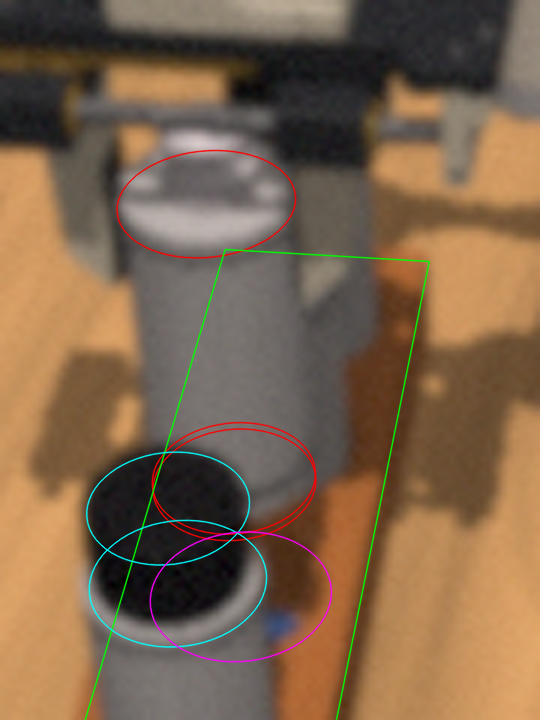

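```bash
python3 - <<'E'
from rig import cams,arm
from h2 import *
s=cams.snapshot("side"); 
im=np.mean([cams.snapshot("side")["img"].astype(float) for _ in range(6)],0)
print(arm.read_state()["tool_pos"])
s["img"]=np.clip((im-20)*2,0,255).astype(np.uint8)
p=arm.read_state()["tool_pos"]; b=p[2]-.0868
pl=[(circ(p[0],p[1],b,.025),(0,0,255)),(circ(p[0],p[1],b+.003,.028),(0,0,255)),(circ(p[0],p[1],b+.12,.028),(0,0,255)),(circ(p[0],p[1],b+.1455,.014),(0,0,255))]
over(s,FIT["s"],195,160,265,260,8,"s9a.png",[]);over(s,FIT["s"],195,160,265,260,8,"s9.png",pl)
E
python3 -c "
import cv2,numpy as np
cv2.imwrite('pics/s9b.png',cv2.resize(np.hstack([cv2.imread('pics/s9a.png'),cv2.imread('pics/s9.png')]),None,fx=.7,fy=.7))"
```

```text
[0.62860821 0.05486357 0.18682986]
```

View pics/s9b.png

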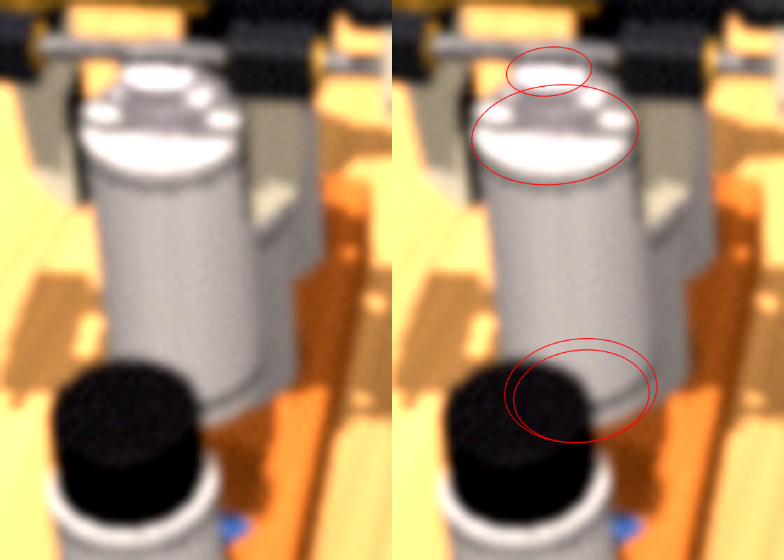

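```bash
python3 - <<'E'
from rig import cams,arm
from h2 import *
s=cams.snapshot("side"); 
im=np.mean([cams.snapshot("side")["img"].astype(float) for _ in range(4)],0)
s["img"]=np.clip((im-20)*2,0,255).astype(np.uint8)
p=arm.read_state()["tool_pos"]; print(p); b=p[2]-.0868
M=R.from_quat(arm.read_state()["tcp_rot"]).as_matrix(); g=p+[0,0,.019]
ims=[]
for deg,dz in((0,0),(2,0),(4,0),(0,.004)):
    rot=R.from_rotvec(M[:,2]*np.radians(deg))
    f=lambda P:rot.apply(P-g)+g+[0,0,dz]
    pl=[(f(circ(p[0],p[1],b+h,r)),(0,0,255)) for h,r in((0,.025),(.003,.028),(.12,.028),(.1455,.014))]
    over(s,FIT["s"],202,165,250,250,7,"x.png",pl); ims.append(cv2.imread("pics/x.png"))
o=np.hstack(ims); print(o.shape); cv2.imwrite("pics/s10.png",cv2.resize(o,(800,int(800*o.shape[0]/o.shape[1]))))
E
```

```text
[0.62865745 0.05491845 0.18664701]
(595, 1344, 3)
```

View pics/s10.png

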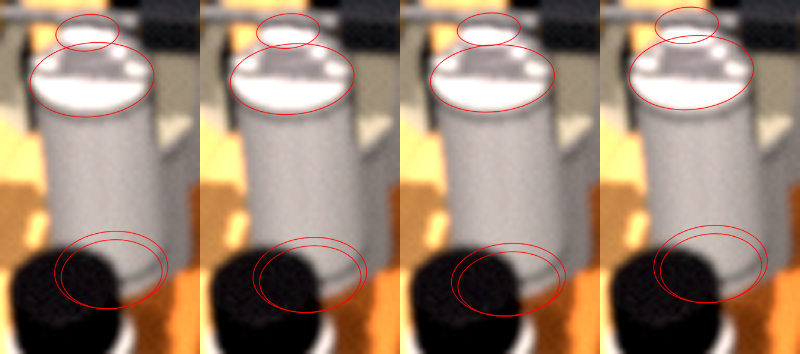

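```bash
python3 - <<'E'
from rig import cams,arm
from h2 import *
s=cams.snapshot("side"); 
im=np.mean([cams.snapshot("side")["img"].astype(float) for _ in range(2)],0)
s["img"]=np.clip((im-20)*2,0,255).astype(np.uint8)
p=arm.read_state()["tool_pos"]; print(p); b=p[2]-.0868
M=R.from_quat(arm.read_state()["tcp_rot"]).as_matrix(); g=p+[0,0,.019]
ims=[]
for deg,dz in((-2,0),(-4,0),(-6,0)):
    rot=R.from_rotvec(M[:,2]*np.radians(deg))
    f=lambda P:rot.apply(P-g)+g+[0,0,dz]
    c=f(np.array([[p[0],p[1],b]]))[0]; print(deg,c-p)
    pl=[(f(circ(p[0],p[1],b+h,r)),(0,0,255)) for h,r in((0,.025),(.003,.028),(.12,.028),(.1455,.014))]
    over(s,FIT["s"],202,165,250,250,7,"x.png",pl); ims.append(cv2.imread("pics/x.png"))
o=np.hstack(ims); cv2.imwrite("pics/s11.png",cv2.resize(o,(800,int(800*o.shape[0]/o.shape[1]))))
E
```

```text
[0.62863814 0.0548973  0.18666789]
-2 [ 0.00048956 -0.00365977 -0.08673555]
-4 [ 0.00097854 -0.00731508 -0.08654228]
-6 [ 0.00146633 -0.01096147 -0.08622042]
```

View pics/s11.png

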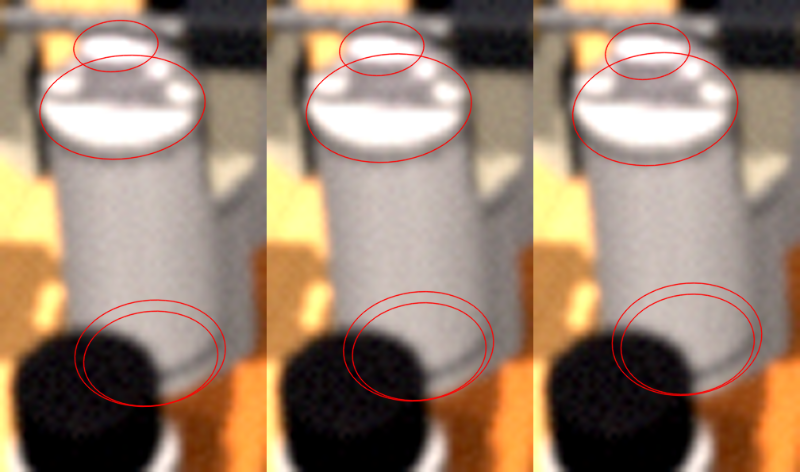

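>>> arm_command([
  [-0.002,0.005,0.001,0,0.05],
  [-0.002,0.01,0,0,0.05],
  [-0.002,0.01,0,0,0.05],
  [0,0.01,0,0,0.05],
  [0,0.006,0,0,0.05],
  [0,0.003,0,0,0.05],
  [0,0,0,0,0.05],
  [0,0,0,0,0.05],
])

```text
time_s: 9.4
tool_pos: [0.629, 0.0609, 0.1426]
tcp_rot: [0.532, -0.466, 0.466, -0.532]
wrist_force: [-0.2, 1.4, -4.3]
grip_width: 0.0553
```

```bash
cat > look.py <<'E'
import sys
from rig import cams,arm
from h2 import *
s=cams.snapshot("side"); 
im=np.mean([cams.snapshot("side")["img"].astype(float) for _ in range(2)],0)
s["img"]=np.clip((im-15)*2.2,0,255).astype(np.uint8)
st=arm.read_state();p=st["tool_pos"]; print(st["time_s"],p,np.round(st["wrist_force"],1)); b=p[2]-.0868
M=R.from_quat(st["tcp_rot"]).as_matrix(); 
c=(.6353,.0172,.1361)
hc=[(circ(*cell(*c,.038),.045,.0325),(255,0,255)),(circ(*cell(*c,.038),.042,.0295),(255,0,255)),(carrier(*c),(0,255,0))]
ims=[]
for deg,dy in((0,0),(float(sys.argv[2]),float(sys.argv[3]))):
    g=p+[0,dy,.019]
    rot=R.from_rotvec(M[:,2]*np.radians(deg))
    f=lambda P:rot.apply(P-g)+g
    pl=[(f(circ(p[0],p[1]+dy,b+h,r)),(0,0,255)) for h,r in((0,.025),(.003,.028),(.12,.028),(.1455,.014))]
    over(s,FIT["s"],195,175,260,275,6,"x.png",pl+hc); ims.append(cv2.imread("pics/x.png"))
o=np.hstack(ims); cv2.imwrite("pics/"+sys.argv[1],o)
E
python3 look.py s12.png -3.5 -.002
```

```text
9.55 [0.62921054 0.06092789 0.1433394 ] [ 0.5 -0.3 -4.1]
```

View pics/s12.png

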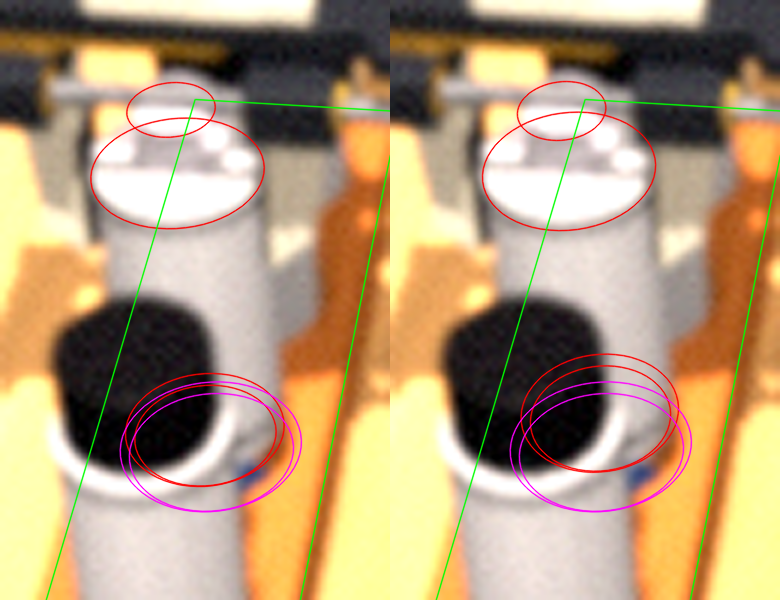

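>>> arm_command([
  [0,0.004,0.001,0,0.05],
  [0,0.004,0,0,0.05],
  [0,0.003,0,0,0.05],
  [0,0,0,0,0.05],
])

```text
time_s: 9.88
tool_pos: [0.6297, 0.061, 0.1311]
tcp_rot: [0.532, -0.466, 0.466, -0.532]
wrist_force: [0.5, 0.9, -4.0]
grip_width: 0.0556
```

>>> arm_command([
  [0,0.002,0,0,0.05],
  [0,0.002,0,0,0.05],
  [0,0.002,0,0,0.05],
  [0,0,0,0,0.05],
])

```text
time_s: 10.22
tool_pos: [0.6308, 0.0599, 0.1288]
tcp_rot: [-0.532, 0.464, -0.467, 0.532]
wrist_force: [-3.9, -4.2, 12.0]
grip_width: 0.0549
```

```bash
python3 look.py s13.png -3.5 -.002
```

```text
10.3667 [0.63082001 0.05987109 0.12882772] [-3.5 -4.1 12.4]
```

View pics/s13.png

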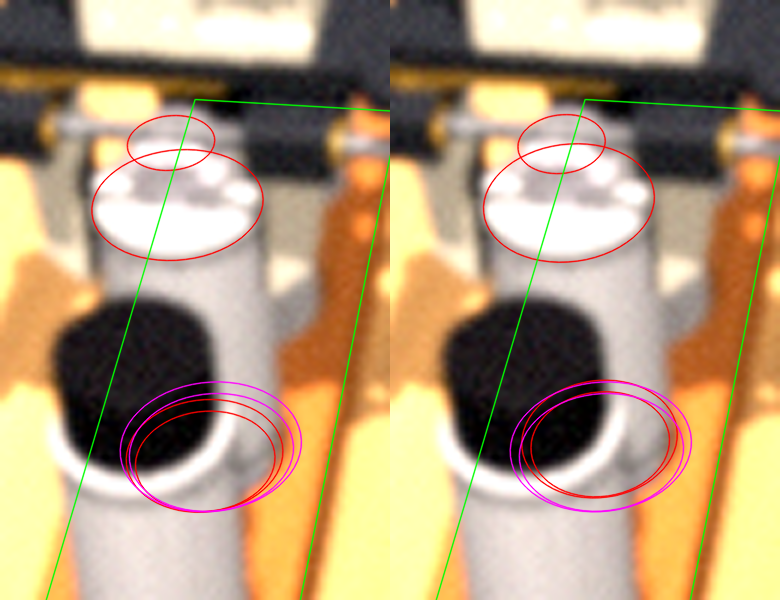

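>>> arm_command([
  [0,-0.004,0,0,0.05],
  [0.001,0,-0.001,0,0.05],
  [0.002,0,-0.002,0,0.05],
  [0,0.002,0,0,0.05],
  [0,0.002,0,0,0.05],
  [0,0,0,0,0.05],
])

```text
time_s: 10.87
tool_pos: [0.6284, 0.0575, 0.1255]
tcp_rot: [-0.532, 0.465, -0.467, 0.533]
wrist_force: [5.4, -0.7, -2.4]
grip_width: 0.0553
```

>>> arm_command([
  [0,0.002,0,0,0.05],
  [0,0.002,0,0,0.05],
  [0,0,0,0,0.05],
])

```text
time_s: 11.12
tool_pos: [0.6284, 0.0575, 0.1215]
tcp_rot: [-0.532, 0.465, -0.466, 0.533]
wrist_force: [5.9, -1.4, -2.6]
grip_width: 0.0558
```

>>> arm_command([
  [0,0.003,0.001,0,0.05],
  [0,0.003,0,0,0.05],
  [0,0.003,0,0,0.05],
  [0,0.003,0,0,0.05],
  [0,0,0,0,0.05],
])

```text
time_s: 11.53
tool_pos: [0.6288, 0.0577, 0.1089]
tcp_rot: [-0.532, 0.465, -0.466, 0.532]
wrist_force: [6.2, -1.3, -4.9]
grip_width: 0.0554
```

>>> arm_command([
  [0,0.003,0.001,0,0.05],
  [0,0.003,0,0,0.05],
  [0,0.003,0,0,0.05],
  [0,0.002,0,0,0.05],
  [0,0,0,0,0.05],
])

```text
time_s: 11.95
tool_pos: [0.6292, 0.0579, 0.0979]
tcp_rot: [0.532, -0.466, 0.466, -0.532]
wrist_force: [5.1, -1.2, -5.1]
grip_width: 0.0556
```

```bash
python3 look.py s14.png -3.5 -.002
```

```text
12.1 [0.62918761 0.05793966 0.09791571] [ 4.8 -1.9 -5.9]
```

View pics/s14.png

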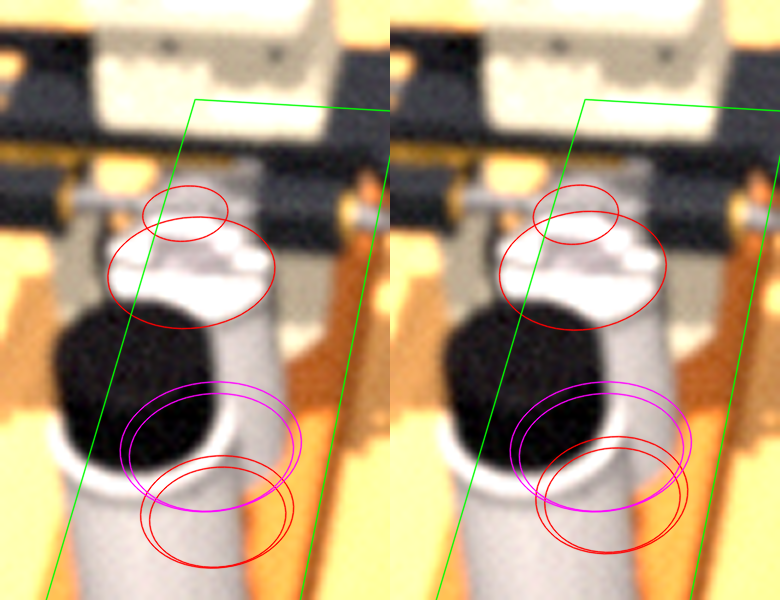

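>>> arm_command([
  [0,0.002,0.001,0,0.05],
  [0,0.001,0,0,0.05],
  [0,0,0,0,0.05],
])

```text
time_s: 12.35
tool_pos: [0.6296, 0.0582, 0.0949]
tcp_rot: [0.533, -0.466, 0.465, -0.532]
wrist_force: [3.0, -0.6, -4.7]
grip_width: 0.0554
```

>>> arm_command([
  [0,0.001,0,0,0.05],
  [0,0,0,0,0.05],
])

```text
time_s: 12.52
tool_pos: [0.6297, 0.0581, 0.0948]
tcp_rot: [0.532, -0.466, 0.465, -0.532]
wrist_force: [0.8, -1.6, -0.5]
grip_width: 0.0557
```

>>> arm_command([
  [0,0,0,0,0.0918],
  [0,0,0,0,0.0918],
  [0,0,0,0,0.0918],
  [0,0,0,0,0.0918],
  [0,0,0,0,0.0918],
  [0,0,0,0,0.0918],
])

```text
time_s: 13.02
tool_pos: [0.6301, 0.0582, 0.0947]
tcp_rot: [0.532, -0.466, 0.466, -0.532]
wrist_force: [0.8, 0.4, 0.6]
grip_width: 0.0898
```

```bash
python3 look.py s15.png 0 -.003
```

```text
13.1667 [0.63018247 0.05818826 0.09468455] [-0.1  0.3 -0.7]
```

View pics/s15.png

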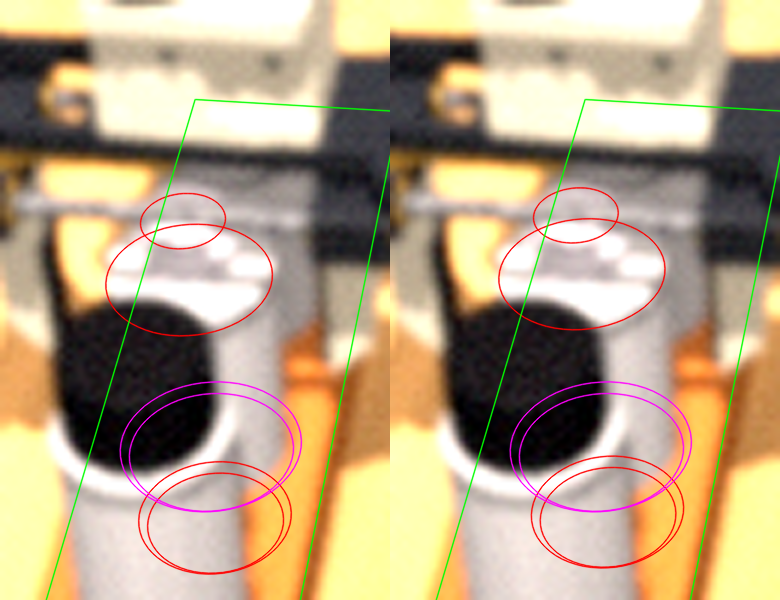

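>>> arm_command([
  [0,-0.01,0,0,0.0918],
  [0,-0.02,0,0,0.0918],
  [0,-0.03,0,0,0.0918],
  [0,-0.03,0,0,0.0918],
  [0,-0.03,0,0,0.0918],
  [0,-0.01,0,0,0.0918],
  [0,0,0,0,0.0918],
])

```text
time_s: 13.75
tool_pos: [0.6317, 0.0582, 0.2288]
tcp_rot: [-0.531, 0.464, -0.468, 0.534]
wrist_force: [-0.1, -0.4, -1.3]
grip_width: 0.092
```

```bash
python3 plan.py .427 -.2805 .20
```

```text
t 13.75 tcp [0.6317 0.0582 0.2288] q [-0.03  0.54  1.2  -0.    1.39 -0.16] F [-0.1 -0.4 -1.3] w 0.092
tool x [ 0.133 -0.991  0.001] y [ 0.007 -0.    -1.   ] z(jaw) [0.991 0.133 0.007] jaw yaw 7.62
world d [-0.2047 -0.3387 -0.0288] tool shift mm [ 308.5   27.4 -248. ]
```

>>> arm_command([
  [0.026,0,-0.021,0,0.0918],
  [0.026,0,-0.021,0,0.0918],
  [0.026,0,-0.021,0,0.0918],
  [0.026,0,-0.021,0,0.0918],
  [0.026,0,-0.021,0,0.0918],
  [0.026,0,-0.021,0,0.0918],
  [0.026,0,-0.021,0,0.0918],
  [0.026,0,-0.021,0,0.0918],
])

```text
time_s: 14.42
tool_pos: [0.4894, -0.171, 0.223]
tcp_rot: [0.532, -0.467, 0.465, -0.532]
wrist_force: [-0.2, 0.1, -0.1]
grip_width: 0.0918
```

>>> arm_command([
  [0.025,0,-0.02,0,0.0918],
  [0.025,0,-0.02,0,0.0918],
  [0.025,0,-0.02,0,0.0918],
  [0.025,0,-0.02,0,0.0918],
  [0,0,0,0,0.0918],
  [0,0,0,0,0.0918],
  [0,0,0,0,0.0918],
])

```text
time_s: 15.0
tool_pos: [0.425, -0.2793, 0.2236]
tcp_rot: [-0.532, 0.467, -0.465, 0.532]
wrist_force: [0.4, -0.8, 0.2]
grip_width: 0.0919
```

```bash
python3 plan.py .427 -.2805 .007;  python3 - <<'E'
from rig import cams,arm
from h2 import *
s=cams.snapshot("side");t=cams.snapshot("top")
c=(.6353,.0172,.1361); h=cell(*c,.038)
pl=[(circ(*h,.045,.0325),(255,0,255)),(circ(*h,.128,.028),(0,0,255)),(circ(*h,.1535,.014),(0,0,255))]
for l in(.114,-.038,-.114): pl.append((circ(*cell(*c,l),.1605,.025),(255,255,0)))
over(s,FIT["s"],190,150,290,290,4.2,"s16.png",pl); over(t,FIT["t"],195,130,345,210,5,"t16.png",pl)
k=(.427,-.2805); p=arm.read_state()["tool_pos"]; M=R.from_quat(arm.read_state()["tcp_rot"]).as_matrix()
over(s,FIT["s"],290,130,400,230,6,"s17.png",[(circ(*k,.032,.025),(255,255,0)),(circ(*k,0,.025),(255,255,0)),(np.array([p+M[:,2]*.046,p-M[:,2]*.046]),(0,255,0))])
E
```

```text
t 15.0 tcp [ 0.425  -0.2793  0.2236] q [-0.73  0.32  1.57  0.    1.26 -0.87] F [ 0.4 -0.8  0.2] w 0.0919
tool x [ 0.132 -0.991 -0.002] y [-0.001  0.002 -1.   ] z(jaw) [ 0.991  0.132 -0.001] jaw yaw 7.58
world d [ 0.002  -0.0012 -0.2166] tool shift mm [  1.9 216.6   2.1]
```

View pics/s16.png

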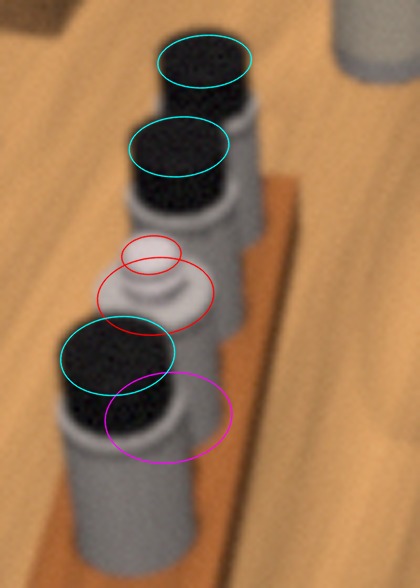

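View pics/t16.png

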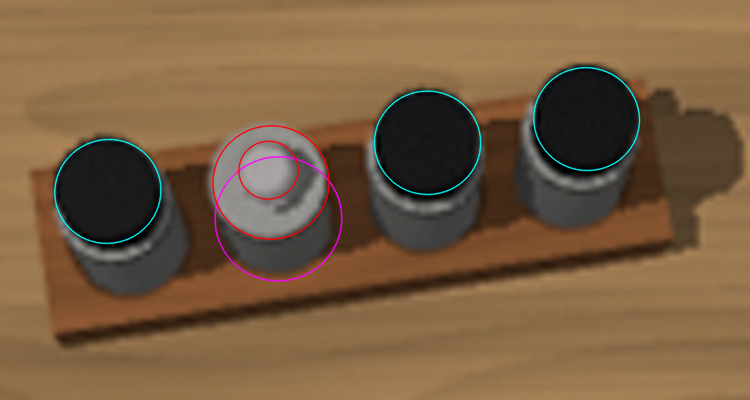

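View pics/s17.png

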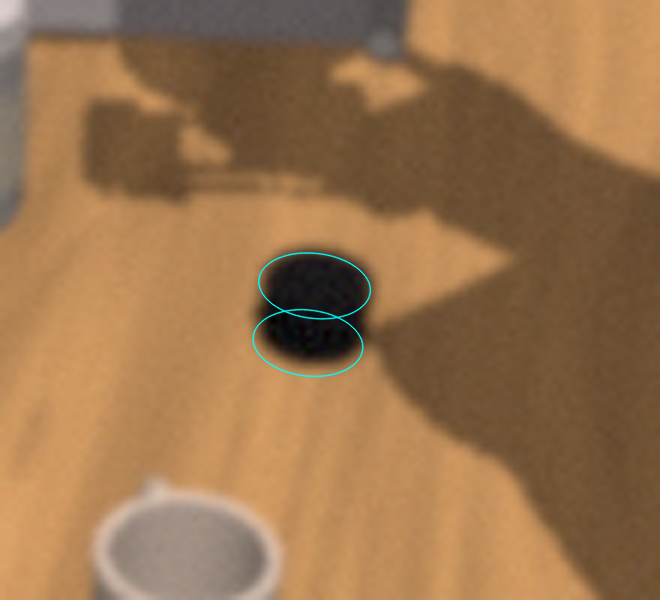

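>>> arm_command([
  [0.003,0.02,0.001,0,0.0918],
  [0,0.03,0,0,0.0918],
  [0,0.03,0,0,0.0918],
  [0,0.03,0,0,0.0918],
  [0,0.03,0,0,0.0918],
  [0,0.02,0,0,0.0918],
  [0,0,0,0,0.0918],
  [0,0,0,0,0.0918],
])

```text
time_s: 15.77
tool_pos: [0.4268, -0.2816, 0.0642]
tcp_rot: [-0.532, 0.466, -0.464, 0.533]
wrist_force: [0.5, -0.3, 0.8]
grip_width: 0.0917
```

```bash
python3 plan.py .4265 -.282 .006;  python3 - <<'E'
from rig import cams,arm
from h2 import *
s=cams.snapshot("side")
over(s,FIT["s"],290,130,400,230,6,"s18.png",[])
E
```

```text
t 15.77 tcp [ 0.4268 -0.2816  0.0642] q [-0.73  0.51  1.77  0.    0.87 -0.87] F [ 0.5 -0.3  0.8] w 0.0917
tool x [ 0.134 -0.991 -0.002] y [-0.002  0.002 -1.   ] z(jaw) [ 0.991  0.134 -0.001] jaw yaw 7.71
world d [-0.0003 -0.0004 -0.0582] tool shift mm [ 0.4 58.2 -0.3]
```

View pics/s18.png

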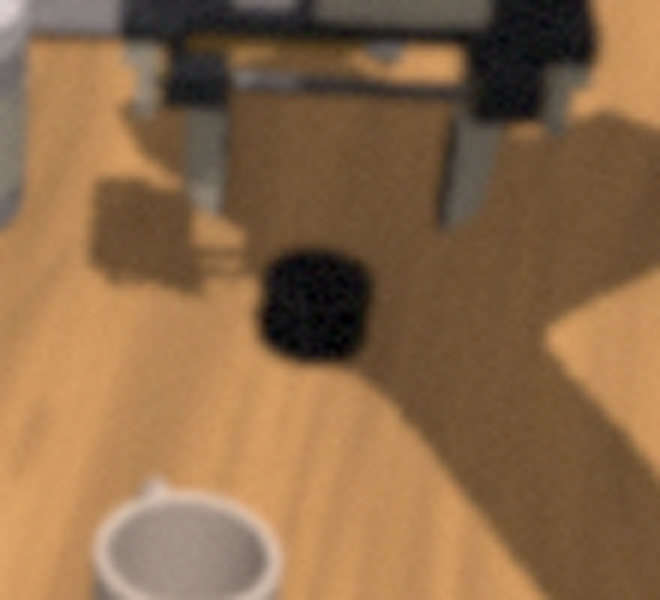

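>>> arm_command([
  [0,0.02,0.001,0,0.0918],
  [0,0.02,0,0,0.0918],
  [0,0.012,0,0,0.0918],
  [0,0.006,0,0,0.0918],
  [0,0,0,0,0.0918],
  [0,0,0,0,0.0918],
])

```text
time_s: 16.32
tool_pos: [0.4285, -0.2832, 0.0079]
tcp_rot: [0.532, -0.465, 0.466, -0.532]
wrist_force: [-0.6, -0.4, 0.4]
grip_width: 0.0919
```

```bash
python3 plan.py .4265 -.282 .006
```

```text
t 16.32 tcp [ 0.4285 -0.2832  0.0079] q [-0.73  0.6   1.8  -0.    0.73 -0.87] F [-0.6 -0.4  0.4] w 0.0919
tool x [ 0.133 -0.991  0.002] y [ 0.002 -0.001 -1.   ] z(jaw) [0.991 0.133 0.001] jaw yaw 7.64
world d [-0.002   0.0012 -0.0019] tool shift mm [-1.5  1.9 -1.8]
```

>>> arm_command([
  [-0.001,0.001,0,0,0.0918],
  [0,0,0,0,0.045],
  [0,0,0,0,0.045],
  [0,0,0,0,0.045],
  [0,0,0,0,0.045],
  [0,0,0,0,0.045],
  [0,0,0,0,0.045],
  [0,0,0,0,0.045],
])

```text
time_s: 16.98
tool_pos: [0.4275, -0.2818, 0.0057]
tcp_rot: [0.532, -0.466, 0.466, -0.532]
wrist_force: [0.2, 0.1, 0.3]
grip_width: 0.05
```

```bash
python3 plan.py .4265 -.282 .006;  python3 - <<'E'
from rig import cams,arm
from h2 import *
s=cams.snapshot("side")
over(s,FIT["s"],290,130,400,230,6,"s19.png",[])
E
```

```text
t 16.98 tcp [ 0.4275 -0.2818  0.0057] q [-0.73  0.61  1.81 -0.    0.73 -0.87] F [0.2 0.1 0.3] w 0.05
tool x [ 0.133 -0.991  0.   ] y [ 0. -0. -1.] z(jaw) [0.991 0.133 0.   ] jaw yaw 7.62
world d [-0.001  -0.0002  0.0003] tool shift mm [ 0.1 -0.3 -1. ]
```

View pics/s19.png

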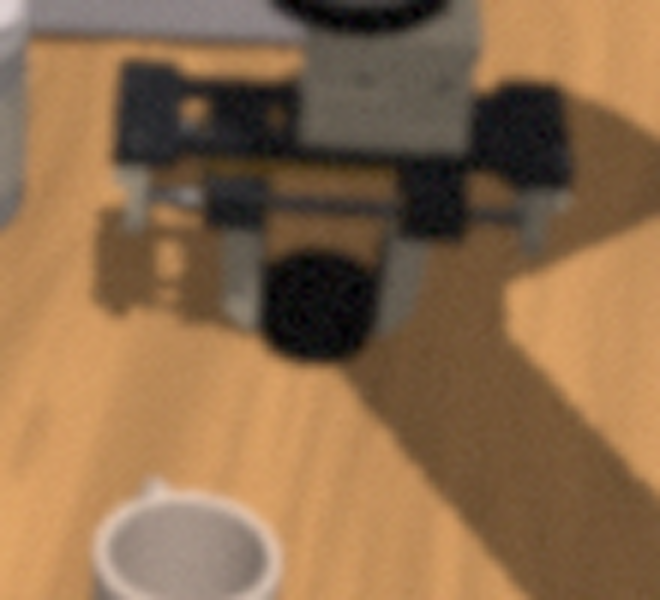

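>>> arm_command([
  [0,-0.01,0,0,0.045],
  [0,-0.02,0,0,0.045],
  [0,-0.03,0,0,0.045],
  [0,-0.035,0,0,0.045],
  [0,-0.035,0,0,0.045],
  [0,-0.035,0,0,0.045],
  [0,-0.03,0,0,0.045],
  [0,-0.015,0,0,0.045],
])

```text
time_s: 17.7
tool_pos: [0.4284, -0.2824, 0.2206]
tcp_rot: [0.532, -0.463, 0.468, -0.532]
wrist_force: [0.9, -0.5, -0.6]
grip_width: 0.0486
```

>>> arm_command([
  [0,0,0,0,0.045],
  [0,0,0,0,0.045],
])

```text
time_s: 17.87
tool_pos: [0.4275, -0.2817, 0.2164]
tcp_rot: [0.532, -0.465, 0.466, -0.532]
wrist_force: [0.0, -0.6, -0.9]
grip_width: 0.0485
```

```bash
python3 plan.py .630 .0555 .205;  python3 - <<'E'
from rig import cams,arm
from h2 import *
s=cams.snapshot("side");t=cams.snapshot("top")
c=(.6353,.0172,.1361); h=(.630,.0555)
pl=[(circ(*h,.128,.028),(0,0,255)),(circ(*h,.1535,.014),(0,0,255))]
over(t,FIT["t"],220,140,280,200,10,"t20.png",pl);over(s,FIT["s"],200,195,250,255,10,"s20.png",pl)
p=arm.read_state()["tool_pos"]; b=p[2]-.006
over(s,FIT["s"],290,80,400,180,6,"s21.png",[(circ(p[0],p[1],b,.025),(0,255,255)),(circ(p[0],p[1],b+.032,.025),(0,255,255))])
E
```

```text
t 17.87 tcp [ 0.4275 -0.2817  0.2164] q [-0.73  0.33  1.58 -0.    1.24 -0.87] F [ 0.  -0.6 -0.9] w 0.0485
tool x [ 0.133 -0.991  0.001] y [ 0.001 -0.001 -1.   ] z(jaw) [0.991 0.133 0.001] jaw yaw 7.62
world d [ 0.2025  0.3372 -0.0114] tool shift mm [-307.4   11.3  245.5]
```

View pics/t20.png

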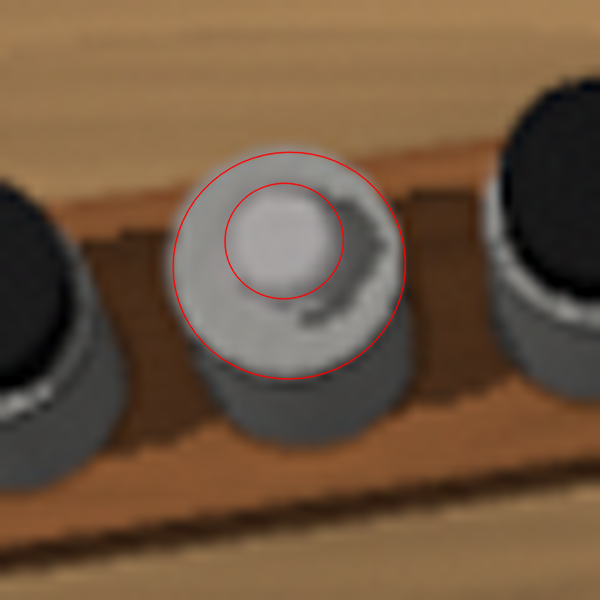

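View pics/s20.png

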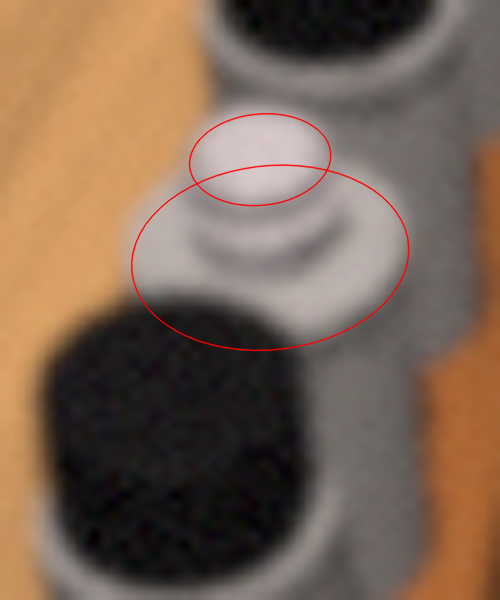

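View pics/s21.png

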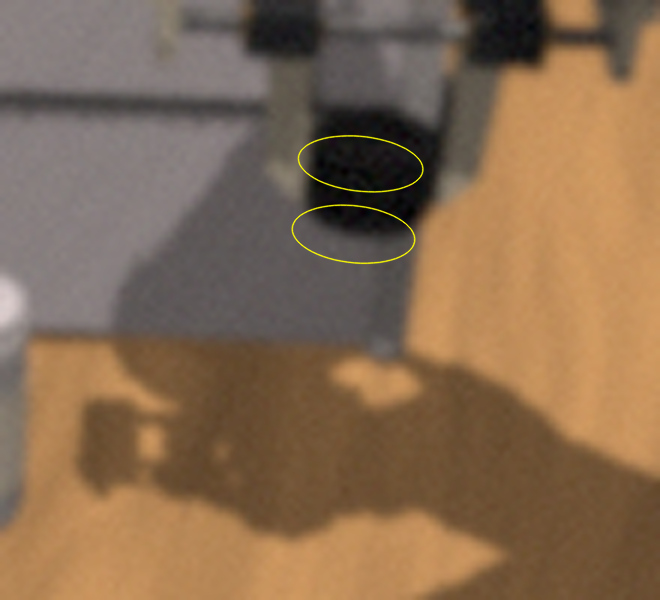

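>>> arm_command([
  [-0.012,0,0.01,0,0.045],
  [-0.026,0,0.021,0,0.045],
  [-0.026,0,0.021,0,0.045],
  [-0.026,0,0.021,0,0.045],
  [-0.026,0,0.021,0,0.045],
  [-0.026,0,0.021,0,0.045],
  [-0.026,0,0.021,0,0.045],
  [-0.026,0,0.021,0,0.045],
])

```text
time_s: 18.63
tool_pos: [0.5572, -0.0669, 0.2137]
tcp_rot: [0.533, -0.467, 0.465, -0.531]
wrist_force: [0.1, -0.4, -1.2]
grip_width: 0.0488
```

>>> arm_command([
  [-0.026,0,0.021,0,0.045],
  [-0.026,0,0.021,0,0.045],
  [-0.026,0,0.02,0,0.045],
  [-0.02,0,0.016,0,0.045],
  [-0.01,0,0.007,0,0.045],
  [-0.005,0,0.003,0,0.045],
  [0,0,0,0,0.045],
  [0,0,0,0,0.045],
])

```text
time_s: 19.3
tool_pos: [0.629, 0.0541, 0.2149]
tcp_rot: [0.533, -0.466, 0.465, -0.531]
wrist_force: [0.6, -0.2, -1.0]
grip_width: 0.0491
```

>>> arm_command([
  [0,0,0,0,0.045],
  [0,0,0,0,0.045],
  [0,0,0,0,0.045],
])

```text
time_s: 19.55
tool_pos: [0.6294, 0.0539, 0.216]
tcp_rot: [0.532, -0.466, 0.466, -0.532]
wrist_force: [0.1, 0.4, -1.6]
grip_width: 0.0488
```

```bash
python3 plan.py .6303 .0558 .175;  python3 - <<'E'
from rig import cams,arm
from h2 import *
s=cams.snapshot("side")
p=arm.read_state()["tool_pos"]; b=p[2]-.006
s["img"]=np.clip((s["img"].astype(float)-5)*2,0,255).astype(np.uint8)
over(s,FIT["s"],180,130,280,240,5.4,"s22.png",[(circ(p[0],p[1],b,.025),(0,255,255)),(circ(p[0],p[1],b+.032,.025),(0,255,255)),(circ(.6303,.0558,.128,.028),(0,0,255)),(circ(.6303,.0558,.1535,.014),(0,0,255))])
E
```

```text
t 19.55 tcp [0.6294 0.0539 0.216 ] q [-0.04  0.55  1.22 -0.    1.37 -0.17] F [ 0.1  0.4 -1.6] w 0.0488
tool x [ 0.131 -0.991  0.   ] y [ 0. -0. -1.] z(jaw) [0.991 0.131 0.   ] jaw yaw 7.54
world d [ 0.0009  0.0019 -0.041 ] tool shift mm [-1.7 41.   1.1]
```

View pics/s22.png

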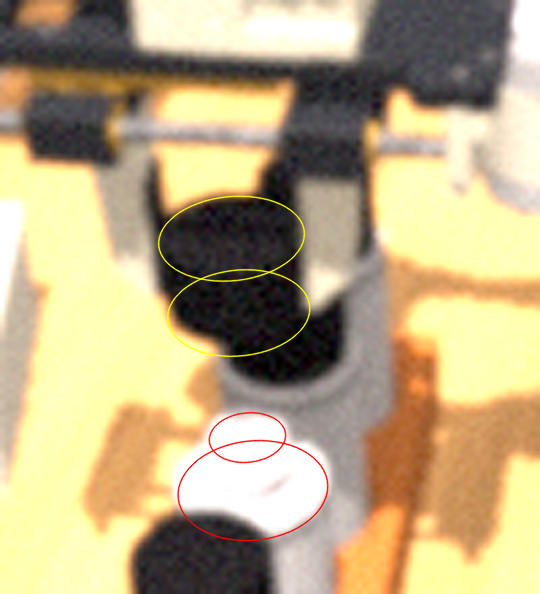

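>>> arm_command([
  [-0.003,0.005,0.001,0,0.045],
  [0,0.015,0,0,0.045],
  [0,0.015,0,0,0.045],
  [0,0.012,0,0,0.045],
  [0,0,0,0,0.045],
  [0,0,0,0,0.045],
  [0,0,0,0,0.045],
])

```text
time_s: 20.18
tool_pos: [0.6306, 0.0582, 0.1694]
tcp_rot: [-0.532, 0.465, -0.466, 0.532]
wrist_force: [0.7, 0.3, -0.9]
grip_width: 0.049
```

```bash
python3 plan.py .6303 .0558 .175;  python3 - <<'E'
from rig import cams,arm
from h2 import *
s=cams.snapshot("side")
p=arm.read_state()["tool_pos"]; b=p[2]-.006
s["img"]=np.clip((s["img"].astype(float)-5)*1.5,0,255).astype(np.uint8)
over(s,FIT["s"],180,150,280,240,6,"s23.png",[(circ(p[0],p[1],b,.025),(0,255,255)),(circ(.6303,.0558,.128,.028),(0,0,255))])
E
```

```text
t 20.18 tcp [0.6306 0.0582 0.1694] q [-0.03  0.59  1.29 -0.    1.27 -0.16] F [ 0.7  0.3 -0.9] w 0.049
tool x [ 0.133 -0.991  0.   ] y [ 0.001 -0.    -1.   ] z(jaw) [0.991 0.133 0.001] jaw yaw 7.62
world d [-0.0003 -0.0024  0.0056] tool shift mm [ 2.3 -5.6 -0.6]
```

View pics/s23.png

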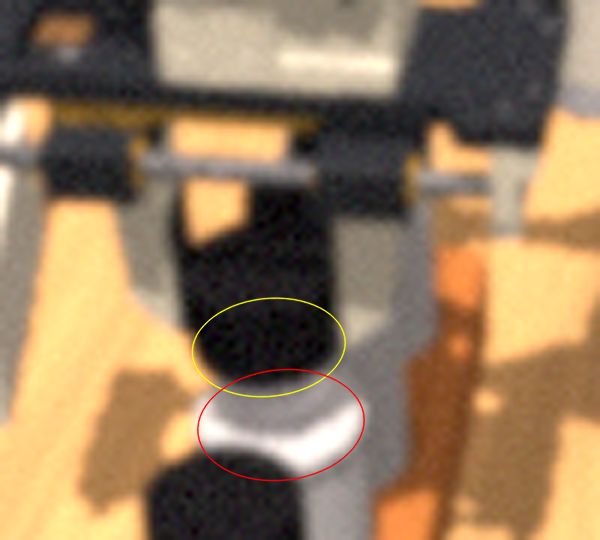

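>>> arm_command([
  [0,0.003,-0.001,0,0.045],
  [0,0.004,0,0,0.045],
  [0,0.004,0,0,0.045],
  [0,0.003,0,0,0.045],
  [0,0,0,0,0.045],
])

```text
time_s: 20.65
tool_pos: [0.6292, 0.0578, 0.1543]
tcp_rot: [0.532, -0.466, 0.466, -0.532]
wrist_force: [0.8, -0.5, -1.1]
grip_width: 0.049
```

>>> arm_command([
  [0,0.002,0,0,0.045],
  [0,0.002,0,0,0.045],
  [0,0.002,0,0,0.045],
  [0,0.002,0,0,0.045],
  [0,0,0,0,0.045],
])

```text
time_s: 21.07
tool_pos: [0.6295, 0.0576, 0.1466]
tcp_rot: [0.532, -0.465, 0.466, -0.532]
wrist_force: [1.3, -2.2, 1.8]
grip_width: 0.0492
```

```bash
python3 plan.py .6303 .0558 .1335;  python3 - <<'E'
from rig import cams,arm
from h2 import *
s=cams.snapshot("side")
s["img"]=np.clip((s["img"].astype(float)-5)*1.5,0,255).astype(np.uint8)
over(s,FIT["s"],180,150,280,240,6,"s24.png",[])
E
```

```text
t 21.07 tcp [0.6295 0.0576 0.1466] q [-0.03  0.6   1.32 -0.    1.22 -0.16] F [ 1.3 -2.2  1.8] w 0.0492
tool x [ 0.133 -0.991  0.001] y [ 0.001 -0.001 -1.   ] z(jaw) [0.991 0.133 0.   ] jaw yaw 7.62
world d [ 0.0008 -0.0018 -0.0131] tool shift mm [ 1.9 13.1  0.6]
```

View pics/s24.png

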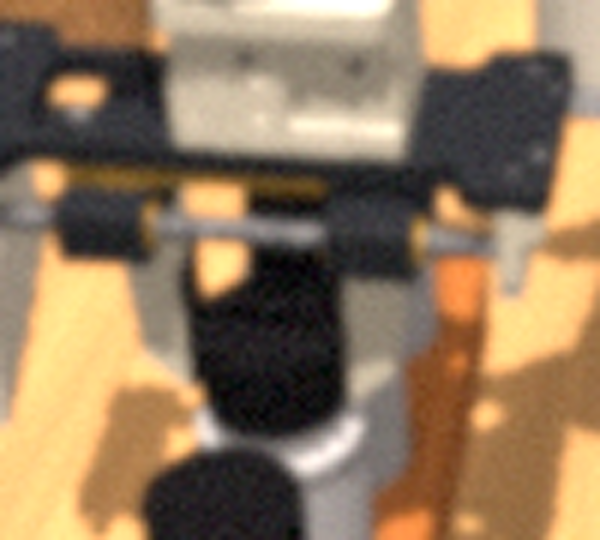

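>>> arm_command([
  [0.001,0,0,0,0.045],
  [0.001,0.001,0,0,0.045],
  [0,0.001,0,0,0.045],
  [0,0.001,0,0,0.045],
  [0,0,0,0,0.045],
])

```text
time_s: 21.53
tool_pos: [0.6291, 0.0561, 0.143]
tcp_rot: [0.532, -0.466, 0.465, -0.532]
wrist_force: [1.5, -0.9, -0.4]
grip_width: 0.0488
```

>>> arm_command([
  [0,0.001,0.0005,0,0.045],
  [0,0.001,0,0,0.045],
  [0,0.001,0,0,0.045],
  [0,0,0,0,0.045],
])

```text
time_s: 21.87
tool_pos: [0.6304, 0.0559, 0.1412]
tcp_rot: [-0.532, 0.465, -0.466, 0.532]
wrist_force: [-0.1, -2.3, 4.2]
grip_width: 0.0489
```

>>> arm_command([
  [0,0.001,0,0,0.045],
  [0,0.001,0,0,0.045],
  [0,0,0,0,0.045],
])

```text
time_s: 22.12
tool_pos: [0.631, 0.0556, 0.1404]
tcp_rot: [-0.532, 0.465, -0.467, 0.533]
wrist_force: [-0.3, -2.5, 8.6]
grip_width: 0.0485
```

>>> arm_command([
  [0,0.001,0,0,0.045],
  [0,0.001,0,0,0.045],
  [0,0,0,0,0.045],
  [0,0,0,0,0.045],
])

```text
time_s: 22.45
tool_pos: [0.6311, 0.0556, 0.1389]
tcp_rot: [-0.531, 0.464, -0.467, 0.533]
wrist_force: [0.2, -3.0, 11.2]
grip_width: 0.0485
```

>>> arm_command([
  [0,0.001,0,0,0.045],
  [0,0.001,0,0,0.045],
  [0,0,0,0,0.045],
  [0,0,0,0,0.045],
])

```text
time_s: 22.78
tool_pos: [0.6312, 0.0564, 0.1372]
tcp_rot: [-0.531, 0.464, -0.467, 0.533]
wrist_force: [-0.6, -0.5, 13.3]
grip_width: 0.0486
```

>>> arm_command([
  [0,0.001,0,0,0.045],
  [0,0,0,0,0.045],
  [0,0,0,0,0.045],
])

```text
time_s: 23.03
tool_pos: [0.6309, 0.0565, 0.1352]
tcp_rot: [-0.531, 0.465, -0.466, 0.533]
wrist_force: [2.1, -0.1, 7.9]
grip_width: 0.0489
```

```bash
python3 plan.py .6303 .0558 .1335;  python3 - <<'E'
from rig import cams,arm
from h2 import *
s=cams.snapshot("side")
s["img"]=np.clip((s["img"].astype(float)-5)*1.5,0,255).astype(np.uint8)
over(s,FIT["s"],190,170,270,240,8,"s25.png",[])
E
```

```text
t 23.03 tcp [0.6309 0.0565 0.1352] q [-0.03  0.61  1.33  0.    1.19 -0.17] F [ 2.1 -0.1  7.9] w 0.0489
tool x [ 0.133 -0.991 -0.   ] y [ 0.003  0.    -1.   ] z(jaw) [0.991 0.133 0.003] jaw yaw 7.62
world d [-0.0006 -0.0007 -0.0017] tool shift mm [ 0.6  1.7 -0.7]
```

View pics/s25.png

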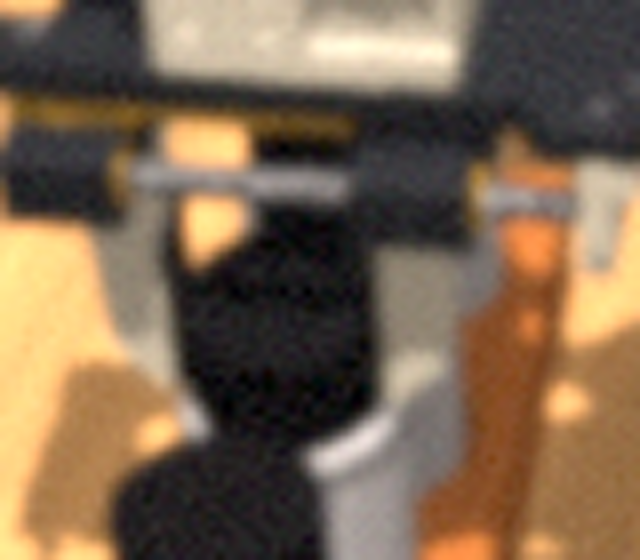

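>>> arm_command([
  [0,0.001,0,0,0.045],
  [0,0.001,0,0,0.045],
  [0,0,0,0,0.045],
  [0,0,0,0,0.045],
])

```text
time_s: 23.42
tool_pos: [0.6313, 0.0562, 0.134]
tcp_rot: [-0.531, 0.464, -0.467, 0.533]
wrist_force: [-0.3, -1.8, 11.7]
grip_width: 0.0487
```

>>> arm_command([
  [0,0.001,0,0,0.045],
  [0,0,0,0,0.045],
  [0,0,0,0,0.045],
])

```text
time_s: 23.67
tool_pos: [0.6317, 0.0561, 0.1339]
tcp_rot: [-0.531, 0.464, -0.467, 0.533]
wrist_force: [-0.4, -2.8, 15.7]
grip_width: 0.0486
```

>>> arm_command([
  [0,0.001,0,0,0.045],
  [0,0,0,0,0.045],
  [0,0,0,0,0.045],
  [0,0,0,0,0.045],
  [0,0,0,0,0.045],
  [0,0,0,0,0.045],
])

```text
time_s: 24.17
tool_pos: [0.6319, 0.0559, 0.1336]
tcp_rot: [-0.531, 0.464, -0.468, 0.534]
wrist_force: [-1.5, -2.8, 19.2]
grip_width: 0.0487
```

>>> arm_command([
  [0,0,0,0,0.045],
  [0,0,0,0,0.045],
  [0,0,0,0,0.045],
  [0,0,0,0,0.045],
  [0,0,0,0,0.045],
  [0,0,0,0,0.045],
  [0,0,0,0,0.045],
  [0,0,0,0,0.045],
])

```text
time_s: 24.83
tool_pos: [0.6319, 0.0559, 0.1336]
tcp_rot: [-0.531, 0.464, -0.468, 0.534]
wrist_force: [-1.2, -2.1, 19.6]
grip_width: 0.0488
```

```bash
python3 plan.py .6303 .0558 .1335;  python3 - <<'E'
from rig import cams,arm
from h2 import *
s=cams.snapshot("side");t=cams.snapshot("top")
cv2.imwrite("pics/tf.png",t["img"][:,:,::-1]);cv2.imwrite("pics/sf.png",s["img"][:,:,::-1])
s["img"]=np.clip((s["img"].astype(float)-5)*1.5,0,255).astype(np.uint8)
over(s,FIT["s"],190,170,270,240,8,"s26.png",[])
E
```

```text
t 24.83 tcp [0.6319 0.0559 0.1336] q [-0.03  0.62  1.34 -0.    1.18 -0.17] F [-1.2 -2.1 19.6] w 0.0488
tool x [ 0.133 -0.991  0.001] y [ 0.007 -0.    -1.   ] z(jaw) [0.991 0.133 0.007] jaw yaw 7.62
world d [-0.0016 -0.0001 -0.0001] tool shift mm [-0.1  0.1 -1.6]
```

View pics/s26.png

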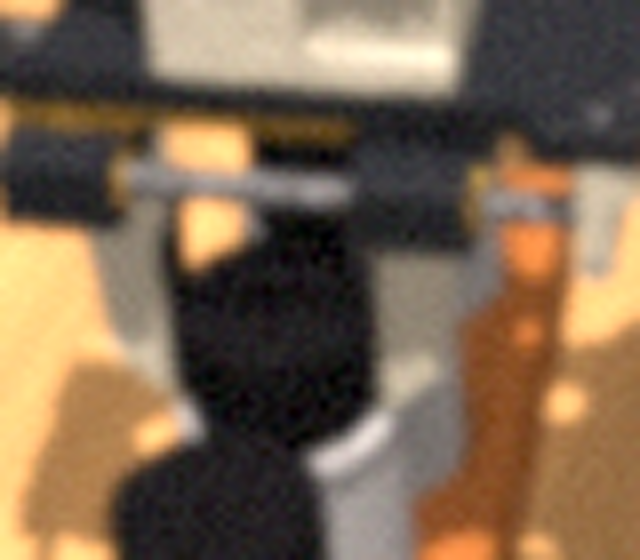

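View pics/sf.png

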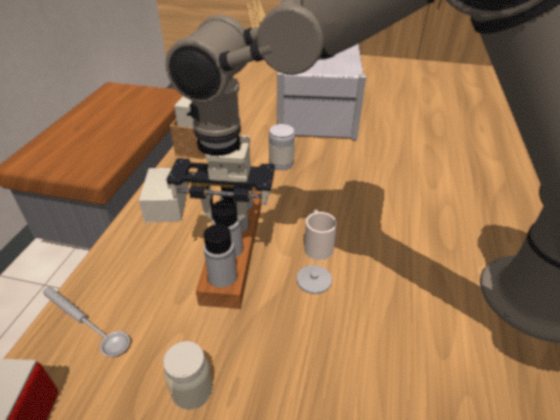

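View pics/tf.png

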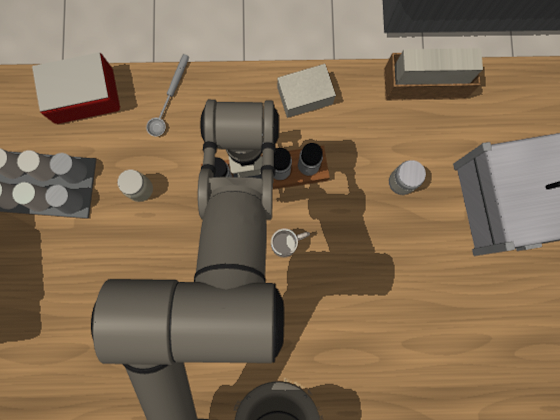

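```bash
python3 - <<'E'
from rig import workorder
print(workorder.finish_job())
E
```

```text
the job is handed in; nothing more can be done
None
```

The open flask stands upright in the empty cell (cell 2), its cap is snapped on, and the arm was still gripping and pressing the cap when I handed in at 24.8 s. No verdict was given.

- **Flask:** it swung about 3–4° in the grip on the way over and touched the cell's edge once, at about 16 N. I shifted the aim, lowered it to the floor and let go. Pictures from both cameras then showed it upright in line with the other flasks.
- **Click:** pressing force rose to about 13 N, then fell to about 8 N while the cap dropped 2 mm.
- **Fully home:** I kept pressing until the cap stopped moving down, while the force went from 12 N to 19.6 N. That force and the height then held steady for 0.7 s. By my height reckoning the rim is at 0.128 m, which is the shoulder height. I had no direct reading of the seal.
- **Other objects:** the final pictures show the mug, tea tin, jar and the visible closed flasks where they were. The arm hides part of the carrier from above. The pot lid is hidden from above too, but is in place in the side view.

Two checks disagreed slightly:
- **Side camera:** its lens distortion left my overlays a few millimetres off, so I relied more on the top camera and contact forces.
- **Tool tilt:** the tool leans about 0.4° under the final push.

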